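# Prop open the vanity case

### The job

Prop the vanity case open: lift the lid by its brass handle until it stands nearly upright by itself and swing the steel prop rod up by its black finger peg. Then take the handle again, ease the lid down onto the rod until the tip drops into the hole of the catch strip under the lid, bear down lightly to be sure it holds, and leave the lid resting there. Do not let the lid fall or force it hard against the rod, and leave the things in the case and on the vanity where they are.

Things in the scene. Friction and masses are not known exactly. Their poses are not given: they have to be found in the camera images.
- case: vanity case of pale wood, fixed, an open box 200 deep (its x) by 270 wide (its y) by 90 high, walls 8 thick, floor about 8 thick; origin at the centre of its underside, z up, -x is its front (towards the robot), +y its left. The lid's hinge line runs along y on the far rim at x = +100, z = 90.
- lid (a joint): lid angle in rad: 0 shut, grows as it opens upward and away from the robot, stop at 1.5. The lid weighs about 0.55 kg. Its hinge is a little stiff: let go above about 1.3 rad the lid stays up by itself, lower down it falls shut. Propped it stands at about 0.70 to 0.83 rad, depending on the catch strip.
- lid_panel: the lid, a pale wooden panel 205 by 270 by 8 with a mirror underneath, turning with joint lid. Origin on the hinge line at mid-width; when shut its axes are those of the case. -x runs from the hinge along the lid to its front edge and handle, z is the normal of its outer face; the underside is z = 0.
- strip_line (a point): steel catch strip under the lid, 114 long (along the lid's x), 18 wide, 6 thick, with one hole 12 long, 13 wide, 6 deep. The strip is screwed on through long slots: its place differs from case to case and is not reported. The hole's centre lies within 16 either way along x of this point (144 from the hinge line, y = -108, on the strip's face z = -6). Plain strip: 64 on the hole's hinge side, 38 on its handle side.
- lid_handle (a point): middle of the brass bar handle, a round bar 10 thick and 110 long along the lid's y, 35 in front of the lid's front edge, at x = -240, z = +4 of lid_panel. The bar can turn between the fingers as the lid swings, so the gripper can keep pointing down.
- prop (a joint): prop rod angle in rad: 0 lying in the case with the tip towards the hinge, grows as the tip swings up and then over towards the robot (pi/2 upright, stop at 1.9). Its pivot is stiff (0.04 N m): the rod stays where it is left and gives way when pushed. Stood at 0.93 to 1.02 rad, the rod meets the lowered lid's catch strip on the plain steel between hinge and hole.
- prop_rod: the steel prop rod, 6 thick, 133 long from its pivot to its very tip. Origin on the pivot axis, at x = -45, y = -108, z = 66 of the case; its x runs along the rod to the tip, its y is the case's y. It turns in the upright plane y = -108 of the case.
- prop_peg (a point): middle of the black finger peg, 12 thick and 40 long, that stands out from the rod towards the middle of the case (along the case's +y), 45 along the rod from the pivot; the point is 23 from the rod's centre line. The peg can turn between the fingers.
- prop_tip (a point): round white nylon tip of the rod, 7 thick; this point is its very end. Bearing on it, the lid pushes the tip along the strip (low friction) away from the hinge, towards the handle, and the rod turns further up, until the tip drops into the hole and the lid goes no lower. To seat it firmly takes 5 N between lid and rod; more than about 20 N is too hard.
- compact: round flat compact, 60 across, 16 high, lying in the left half of the case
- pot: small amber cream pot, 40 across, 34 high, standing in the left half of the case
- tiers: three stacking tiers of clear acrylic, fixed, 160 by 220, 180 high, to the left of the case
- comb: pink comb, 165 long, lying on the top tier
- jar: round glass jar, 64 across, 62 high, standing on the top tier
- toothbrush: bamboo toothbrush lying on the middle tier
- tweezers: steel tweezers lying on the lowest tier
- dispenser: stainless pump dispenser, 68 across, 170 high, standing to the right of the case
- tumbler: white ceramic tumbler, 74 across, 95 high, standing to the right of the case

How it is judged:
By the outcome, as a careful person would: the job done as asked, in the order asked, and still so for the second after the job is handed in, with the robot touching nothing.
It also fails if it takes over 72 s, if anything falls off the work surface, if the arm or the gripper's body presses on something with over 40 N, if the wrist force passes 120 N, or if a joint passes its speed limit or range.

### The arm

A 6-joint arm with a two-finger parallel gripper is mounted at the origin on the work surface. World frame = base frame: x ahead of the robot, y to its left, z up, the work surface at z = 0. Lengths are in m, angles in rad, forces in N, time in s.
With the tool pointing down it reaches from about 0.425 to 0.95 m from the base axis. Payload 3.5 kg.
Tool frame: the origin (TCP) lies at the very end of the fingers, on their centre line; the grasp point (between the pads) lies behind it (ctrl.grasp_offset is the z of the grasp point in the tool frame, in m); z points along the fingers, x is the direction in which the jaws open and shut, and the axes are right-handed (so a half turn about z gives the same grasp; the last joint's range is limited). The gripper opens to 85 mm and grips with 20 to 120 N. Pads are 22 mm wide; open, the fingers measure 114 mm over their backs; the gripper's body (76 mm by 85 mm) begins 54 mm behind the grasp point. The pads swing forward as they close: fully open they stand 13 mm farther back than shut.
Start: joints at [1.196, 0.286, 1.577, -0, 1.279, -0.15], TCP at [0.15, 0.658, 0.231] pointing down, gripper open.
Joint ranges: [-2.77, 2.77], [-0.9, 2.22], [0.21, 2.48], [-1.53, 4.67], [0.24, 2.81], [-2.84, 2.84]. Speed limits (rad/s): [2.79, 2.79, 3.14, 3.14, 3.14, 3.14].

### API

Orientations are given as a unit quaternion [x, y, z, w].
In Python, from plant import ctrl gives the robot as it stands.
- The arm moves only by the shell command python3 -m jog 'ROWS' [FORCE]. ROWS is JSON, a list of rows, each an object with "grip": the closure, from 0 (fully open) to 1 (shut); "xyz": the shift along the tool's x, y, z in m, a list of three; "dr": the turn, a rotation vector about the tool's x, y, z in rad, a list of three. A call has 1 to 12 rows; each row is the pose to reach, as a shift and turn from the pose commanded when the call began, along the tool's axes at that moment; what a row does not reach only later rows make up. A row lasts 1/12 s, in which the tool goes at most 41.7 mm and 7.16 degrees, less where a joint would pass 70% of its speed; a pose out of reach is approached as far as the arm can. A call with a gripper value outside its range is refused whole. The fingers move at their own pace and stop on an object; FORCE is the grip in N (left out, the last holds). Time passes only in rows, so rows that repeat a pose let the fingers close. It gives the time, the measured TCP pose, the force and the opening at its end, in the units of the state.
- ctrl.get_state(): the state, without advancing time (a new reading comes with each control period).
- ctrl.read_camera(name): name is "side" or "top"; returns the picture (420x560x3 uint8, red, green, blue); there is no depth.
- ctrl.get_calibration(name): a dict with "mtx" (3x3 intrinsics, pixels), "R" (3x3) and "t" (3): a world point X has camera coordinates R X + t. Camera axes: x right, y down, z forward; pixel columns grow to the right and rows downward; lengths in m; the calibration is good to about 2 mm. A picture is of the moment at which its call begins. get_calibration takes no time and is no camera call.
- ctrl.sign_off(): hands the job in, once; it reports no verdict.
The state is a dict: "time": time; "qpos": joint angles; "dq": joint speeds; "joint_efforts": joint torques, N m; "eef_pos": TCP position; "tcp_rot": TCP orientation; "contact_force": force on the tool from outside, world axes, zero at the start; "wrist_torque": the same for the moment, N m; "opening": opening from 0.0 (shut) to 1.0 (fully open).
Only numpy, scipy, OpenCV 4.12 (cv2) and the standard library are available. Lean on these libraries where they do the work, as an engineer would, in place of code of your own. Each camera call takes 0.05 s, during which the arm holds its last target.

## Working session

There is one attempt and no reset: what is moved stays moved. The work goes in short steps, Python scripts to look and compute and a shell command to move; the robot and the scene stay as the last step left them, time stands still between calls to the robot, and variables do not carry over. Pictures are saved under pics/ and viewed, and the job is handed in when it is done.

```bash
ls; mkdir -p pics; python3 - <<'E'
from plant import ctrl
import cv2,numpy as np
np.set_printoptions(precision=4,suppress=True)
s=ctrl.get_state()
for k,v in s.items(): print(k,np.round(v,4))
print(ctrl.grasp_offset)
for n in("side","top"):
    im=ctrl.read_camera(n); cv2.imwrite(f"pics/{n}0.png",im[:,:,::-1])
    c=ctrl.get_calibration(n); print(n,c); R=np.array(c["R"]);print(-R.T@np.array(c["t"]))
E
```

```text
pics
time 0.0
qpos [ 1.196   0.2872  1.5782  0.      1.2786 -0.15  ]
dq [ 0.0005 -0.0002 -0.0027 -0.0022  0.0008 -0.0008]
joint_efforts [  0.0008 -40.5968 -29.2635  -0.0001   0.0057  -0.    ]
eef_pos [0.1502 0.6574 0.2299]
tcp_rot [ 0.782   0.6233 -0.001   0.0006]
contact_force [-0.903  -0.9856 -0.1326]
wrist_torque [-0.0566  0.007   0.0465]
opening 0.9973
-0.0187
side {'mtx': array([[441.3319,   0.    , 274.0874],
       [  0.    , 441.3319, 202.6223],
       [  0.    ,   0.    ,   1.    ]]), 'R': array([[ 0.8404, -0.5417, -0.0137],
       [-0.3035, -0.4497, -0.84  ],
       [ 0.4489,  0.7102, -0.5424]]), 't': array([-0.4638,  0.273 ,  0.8657])}
[ 0.0841 -0.7433  0.6925]
top {'mtx': array([[436.8151,   0.    , 281.8548],
       [  0.    , 436.8151, 201.2231],
       [  0.    ,   0.    ,   1.    ]]), 'R': array([[ 0.0193, -0.9997, -0.0138],
       [-0.9898, -0.0172, -0.1413],
       [ 0.141 ,  0.0164, -0.9899]]), 't': array([0.025 , 0.5824, 1.3836])}
[0.3809 0.0122 1.4522]
```

View pics/side0.png

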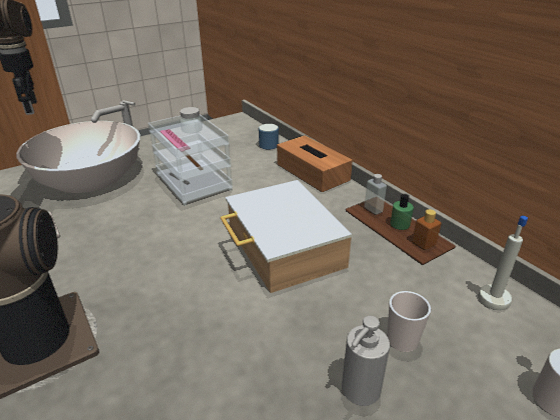

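View pics/top0.png

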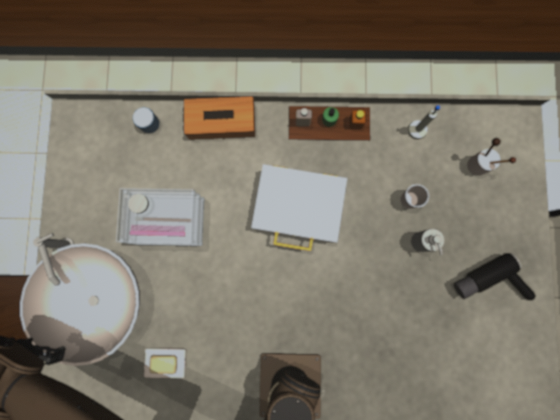

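The lid is shut: the top view has its corners near (263,166), (347,179), (333,242) and (252,227), with the handle at about (292,243). In the side view the handle is at about (236,230). Next I'll triangulate these points.

```bash
cat > h.py <<'E'
from plant import ctrl
import cv2,numpy as np
from scipy.spatial.transform import Rotation as Ro
np.set_printoptions(precision=4,suppress=True)
def cal(n):
    c=ctrl.get_calibration(n); return np.array(c["mtx"]),np.array(c["R"]),np.array(c["t"])
def proj(n,X):
    K,R,t=cal(n); p=(R@np.atleast_2d(X).T).T+t; p=p@K.T; return p[:,:2]/p[:,2:]
def ray(n,p):
    K,R,t=cal(n); d=R.T@np.linalg.solve(K,[p[0],p[1],1.]); return -R.T@t,d/np.linalg.norm(d)
def onz(n,p,z):
    o,d=ray(n,p); return o+d*(z-o[2])/d[2]
def tri(ps,pt):
    o1,d1=ray("side",ps);o2,d2=ray("top",pt)
    a=np.linalg.lstsq(np.c_[d1,-d2],o2-o1,rcond=None)[0]
    A=o1+d1*a[0];B=o2+d2*a[1]; return (A+B)/2,np.linalg.norm(A-B)
def snap(n,name):
    im=ctrl.read_camera(n); cv2.imwrite(f"pics/{name}.png",im[:,:,::-1]); return im
E
python3 - <<'E'
from h import *
res={}
for n in("side","top"):
    im=cv2.imread(f"pics/{n}0.png"); hsv=cv2.cvtColor(im,cv2.COLOR_BGR2HSV)
    roi=np.zeros(im.shape[:2],np.uint8)
    if n=="side": roi[165:300,205:360]=255
    else: roi[155:255,245:355]=255
    m=cv2.inRange(hsv,(90,0,150),(130,80,255))&roi
    m=cv2.morphologyEx(m,cv2.MORPH_OPEN,np.ones((3,3)))
    c=max(cv2.findContours(m,cv2.RETR_EXTERNAL,cv2.CHAIN_APPROX_NONE)[0],key=cv2.contourArea)
    q=cv2.approxPolyDP(c,8,True)[:,0]; print(n,cv2.contourArea(c),q.tolist())
    y=cv2.inRange(hsv,(18,130,100),(32,255,255))&roi
    c2=max(cv2.findContours(y,cv2.RETR_EXTERNAL,cv2.CHAIN_APPROX_NONE)[0],key=len)
    print("handle",cv2.boundingRect(c2),cv2.minAreaRect(c2),cv2.boxPoints(cv2.minAreaRect(c2)).tolist())
    big=cv2.resize(im[165:290,210:350] if n=="side" else im[155:255,245:355],None,fx=5,fy=5,interpolation=cv2.INTER_CUBIC); cv2.imwrite(f"pics/{n}0z.png",big)
E
```

```text
side 5441.0 [[349, 232], [297, 180], [227, 197], [266, 258]]
handle (221, 212, 33, 34) ((236.4230499267578, 229.8845977783203), (38.551666259765625, 16.363656997680664), 56.3099365234375) [[218.9230499267578, 218.3845977783203], [232.53843688964844, 209.3076629638672], [253.9230499267578, 241.3845977783203], [240.3076629638672, 250.46153259277344]]
top 5337.5 [[263, 165], [252, 227], [336, 241], [345, 178]]
handle (274, 233, 39, 17) ((292.61737060546875, 241.64871215820312), (37.65076446533203, 11.433218002319336), 9.727579116821289) [[273.09674072265625, 244.10232543945312], [275.028564453125, 232.83349609375], [312.13800048828125, 239.19509887695312], [310.2061767578125, 250.46392822265625]]
```

View pics/side0z.png

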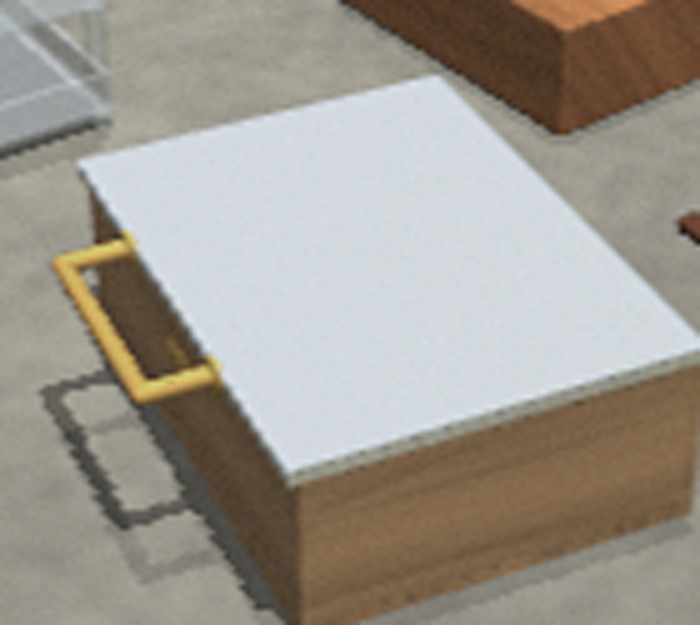

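View pics/top0z.png

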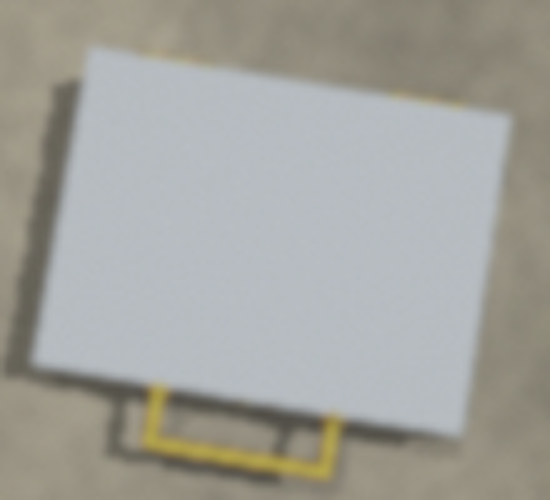

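Zoomed in, the corners and bar ends are clear. Side-view bar ends are at about (223.0,217.8) and (238.4,243.8), top-view at (275.0,243.4) and (310.6,249.0).

```bash
python3 - <<'E'
from h import *
S=[(225.6,197.6),(297.2,180.2),(350.5,234.6),(268.6,260.6),(223.0,217.8),(238.4,243.8)]
T=[(251.4,227.8),(263,164.6),(347.3,177.9),(337.4,242.2),(275,243.4),(310.6,249)]
P=[]
for s,t in zip(S,T):
    X,e=tri(s,t);P.append(X);print(X,round(e,4), onz("top",t,.098 if len(P)<5 else .094)[:2],onz("side",s,.098 if len(P)<5 else .094)[:2])
P=np.array(P)
print("sizes",[np.linalg.norm(P[i]-P[j]) for i,j in((0,1),(2,3),(1,2),(0,3),(4,5))])
# fit frame: model pts in case frame xy (front edge x=-105)
T2=[];
M=np.array([[-105,135],[100,135],[100,-135],[-105,-135],[-140,52.],[-140,-52.]])/1e3
cen=P[:,:2].mean(0);mc=M.mean(0)
H=(M-mc).T@(P[:,:2]-cen)
a=np.arctan2(H[0,1]-H[1,0],H[0,0]+H[1,1]);R=np.array([[np.cos(a),-np.sin(a)],[np.sin(a),np.cos(a)]])
o=cen-R@mc;print("yaw",a,"origin",o);print("res",(P[:,:2]-(M@R.T+o))*1e3)
Z=np.r_[[.098]*4,[.094]*2]
for n,u in(("side",S),("top",T)): print(n,(proj(n,np.c_[M@R.T+o,Z])-np.array(u)).round(1).tolist())
print("handle",R@[-.14,0]+o)
E
```

```text
[0.4889 0.128  0.095 ] 0.0 [0.4887 0.1277] [0.4869 0.1237]
[0.6904 0.097  0.0958] 0.0003 [0.6901 0.0968] [0.688  0.0939]
[ 0.6501 -0.169   0.096 ] 0.0043 [ 0.6515 -0.17  ] [ 0.646  -0.1702]
[ 0.4495 -0.1397  0.0938] 0.0005 [ 0.4491 -0.1391] [ 0.4472 -0.144 ]
[0.4424 0.0533 0.0935] 0.0009 [0.442  0.0535] [0.4425 0.0525]
[ 0.4256 -0.0564  0.0944] 0.0025 [ 0.4268 -0.0569] [ 0.4247 -0.0556]
sizes [np.float64(0.2038730395224056), np.float64(0.20272904770643946), np.float64(0.26900892255221354), np.float64(0.2705864959076472), np.float64(0.11098369730562206)]
yaw -0.14752375319833366 origin [ 0.5723 -0.0216]
res [[ 0.6455  0.6016]
 [-0.6291 -0.2814]
 [-1.2877  0.8198]
 [ 0.8951 -0.0256]
 [ 0.9298  2.8605]
 [-0.5536 -3.9749]]
side [[-0.2, -0.8], [0.2, -0.8], [1.7, -0.9], [-0.5, -1.4], [-0.0, 0.5], [-0.1, -1.0]]
top [[0.1, 0.1], [-0.1, -0.3], [-0.0, 0.0], [0.2, 0.2], [1.0, 0.2], [-1.5, 0.2]]
handle [ 0.4338 -0.001 ]
```

The fit is good: residuals are about 1 px and the measured sizes agree with the text. Case yaw is −0.1475 rad, and the handle is at (0.434, −0.001, 0.094). Next I'll work out the approach.

```bash
cat >> h.py <<'E'
YAW=-0.1475; O=np.array([.5723,-.0216,0.])
RC=Ro.from_euler('z',YAW)
RT=RC*Ro.from_euler('x',np.pi)   # tool: x=case x, z down
def c2w(p): return RC.apply(p)+O
def w2c(p): return RC.inv().apply(np.asarray(p)-O)
def delta(p,rot=RT):
    s=ctrl.get_state(); r=Ro.from_quat(s["tcp_rot"]); return r.inv().apply(np.array(p)-s["eef_pos"]),(r.inv()*rot).as_rotvec()
def bar(th): return np.array([.1-.24*np.cos(th)+.004*np.sin(th),0,.09+.24*np.sin(th)+.004*np.cos(th)])
def st():
    s=ctrl.get_state(); r=Ro.from_quat(s["tcp_rot"])
    print("t",round(s["time"],2),"w",s["eef_pos"],"case",w2c(s["eef_pos"]),"roterr",(RT.inv()*r).as_rotvec(),"F",s["contact_force"],"op",round(s["opening"],3))
E
python3 - <<'E'
from h import *
s=ctrl.get_state()
print(delta([.15,.657,.31]))
h=c2w(bar(0)); print(h); print(delta(h+[0,0,.17]))
for n,p in {"tierTL":(120,190),"tierBR":(203,247)}.items(): print(n,onz("top",p,.18))
E
```

```text
(array([-0.0007, -0.0001, -0.0799]), array([0.0013, 0.002 , 1.4935]))
[ 0.4338 -0.001   0.094 ]
(array([-0.5788,  0.4232, -0.0328]), array([0.0013, 0.002 , 1.4935]))
tierTL [0.5874 0.5144 0.18  ]
tierBR [0.4238 0.2599 0.18  ]
```

```bash
python3 -m jog '[{"grip":0.3,"xyz":[0,0,-0.04],"dr":[0,0,0]},{"grip":0.6,"xyz":[0,0,-0.08],"dr":[0,0,0]},{"grip":0.65,"xyz":[-0.03,0.03,-0.1],"dr":[0,0,0.12]},{"grip":0.65,"xyz":[-0.055,0.06,-0.1],"dr":[0,0,0.24]},{"grip":0.65,"xyz":[-0.082,0.09,-0.1],"dr":[0,0,0.36]},{"grip":0.65,"xyz":[-0.11,0.12,-0.1],"dr":[0,0,0.48]},{"grip":0.65,"xyz":[-0.137,0.15,-0.1],"dr":[0,0,0.6]},{"grip":0.65,"xyz":[-0.165,0.18,-0.1],"dr":[0,0,0.72]},{"grip":0.65,"xyz":[-0.192,0.21,-0.1],"dr":[0,0,0.84]},{"grip":0.65,"xyz":[-0.22,0.235,-0.1],"dr":[0,0,0.96]},{"grip":0.65,"xyz":[-0.245,0.26,-0.1],"dr":[0,0,1.08]},{"grip":0.65,"xyz":[-0.262,0.275,-0.1],"dr":[0,0,1.15]}]' 40; python3 -c "
from h import *
st();h=c2w(bar(0));print(delta(h+[0,0,.1]))"
```

```text
time: 1.1
eef_pos: [0.3612, 0.3387, 0.3308]
tcp_rot: [0.996, 0.094, -0.0, 0.001]
contact_force: [1.1, 0.1, -0.0]
opening: 0.344
t 1.1 w [0.3612 0.3387 0.3308] case [-0.2618  0.3253  0.3308] roterr [-0.0011 -0.     -0.3362] F [ 1.0623  0.083  -0.017 ] op 0.344
(array([0.0076, 0.3471, 0.1372]), array([0.0011, 0.    , 0.3362]))
```

```bash
python3 -m jog '[{"grip":0.65,"xyz":[0.001,0.035,0.01],"dr":[0,0,0.11]},{"grip":0.65,"xyz":[0.002,0.07,0.02],"dr":[0,0,0.22]},{"grip":0.65,"xyz":[0.003,0.105,0.03],"dr":[0,0,0.336]},{"grip":0.65,"xyz":[0.004,0.14,0.04],"dr":[0,0,0.336]},{"grip":0.65,"xyz":[0.004,0.175,0.06],"dr":[0,0,0.336]},{"grip":0.65,"xyz":[0.005,0.21,0.075],"dr":[0,0,0.336]},{"grip":0.65,"xyz":[0.006,0.245,0.09],"dr":[0,0,0.336]},{"grip":0.65,"xyz":[0.007,0.28,0.105],"dr":[0,0,0.336]},{"grip":0.65,"xyz":[0.008,0.315,0.12],"dr":[0,0,0.336]},{"grip":0.65,"xyz":[0.008,0.347,0.137],"dr":[0,0,0.336]},{"grip":0.65,"xyz":[0.008,0.347,0.137],"dr":[0,0,0.336]},{"grip":0.65,"xyz":[0.008,0.347,0.137],"dr":[0,0,0.336]}]'; python3 -c "
from h import *
st();h=c2w(bar(0));print(delta(h+[0,0,-.0187]))
for n in ('side','top'):
  im=snap(n,n+'1');
  c=proj(n,ctrl.get_state()['eef_pos'])[0].astype(int);print(c)
  cv2.imwrite('pics/%s1z.png'%n,cv2.resize(im[c[1]-40:c[1]+60,c[0]-50:c[0]+60,::-1],None,fx=5,fy=5))"
```

```text
time: 2.1
eef_pos: [0.4346, 0.0014, 0.1928]
tcp_rot: [0.997, -0.072, -0.002, -0.0]
contact_force: [0.1, -0.5, 0.5]
opening: 0.352
t 2.1 w [0.4346 0.0014 0.1928] case [-0.1396  0.0025  0.1928] roterr [ 0.0006 -0.0036 -0.0037] F [ 0.0518 -0.4686  0.5044] op 0.352
(array([-0.    ,  0.0026,  0.1175]), array([-0.0006,  0.0036,  0.0037]))
[227 192]
[291 244]
```

View pics/side1z.png

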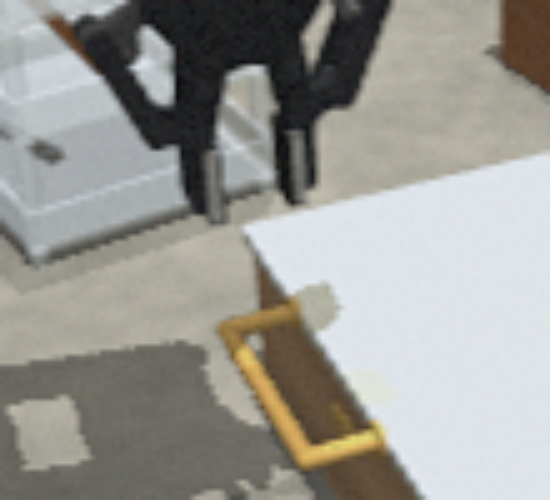

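View pics/top1z.png

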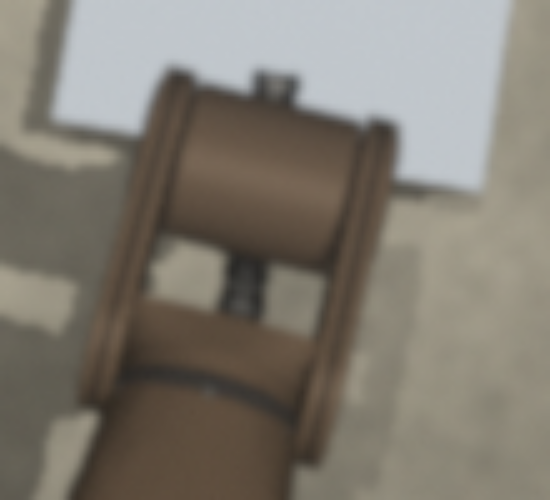

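Both fingertips, at zoomed (215,200) and (297,180), sit above the bar with one on each side. I'll descend and close.

```bash
python3 -m jog '[{"grip":0.65,"xyz":[0,0.003,0.03],"dr":[0,0.003,0.003]},{"grip":0.65,"xyz":[0,0.003,0.06],"dr":[0,0.003,0.003]},{"grip":0.65,"xyz":[0,0.003,0.085],"dr":[0,0.003,0.003]},{"grip":0.65,"xyz":[0,0.003,0.105],"dr":[0,0.003,0.003]},{"grip":0.65,"xyz":[0,0.003,0.1175],"dr":[0,0.003,0.003]},{"grip":0.65,"xyz":[0,0.003,0.1175],"dr":[0,0.003,0.003]},{"grip":1,"xyz":[0,0.003,0.1175],"dr":[0,0.003,0.003]},{"grip":1,"xyz":[0,0.003,0.1175],"dr":[0,0.003,0.003]},{"grip":1,"xyz":[0,0.003,0.1175],"dr":[0,0.003,0.003]},{"grip":1,"xyz":[0,0.003,0.1175],"dr":[0,0.003,0.003]}]' 50; python3 -c "
from h import *
st()
np.set_printoptions(precision=3,suppress=True)
for t in (.12,.24,.36,.48,.6,.72,.84,.96,1.08,1.2,1.3,1.4,1.42): print(t,bar(t)-bar(0))
im=snap('side','side2');c=np.array([237,230])
cv2.imwrite('pics/side2z.png',cv2.resize(im[c[1]-50:c[1]+50,c[0]-50:c[0]+60,::-1],None,fx=5,fy=5))"
```

```text
time: 3.03
eef_pos: [0.4334, 0.0008, 0.0778]
tcp_rot: [0.997, -0.071, -0.001, -0.001]
contact_force: [-6.6, 2.7, 3.7]
opening: 0.095
t 3.03 w [0.4334 0.0008 0.0778] case [-0.1406  0.0017  0.0778] roterr [ 0.001  -0.0024 -0.0053] F [-6.6475  2.6566  3.6663] op 0.095
0.12 [0.002 0.    0.029]
0.24 [0.008 0.    0.057]
0.36 [0.017 0.    0.084]
0.48 [0.029 0.    0.11 ]
0.6 [0.044 0.    0.135]
0.72 [0.062 0.    0.157]
0.84 [0.083 0.    0.177]
0.96 [0.106 0.    0.195]
1.08 [0.13 0.   0.21]
1.2 [0.157 0.    0.221]
1.3 [0.18  0.    0.228]
1.4 [0.203 0.    0.233]
1.42 [0.208 0.    0.234]
```

View pics/side2z.png

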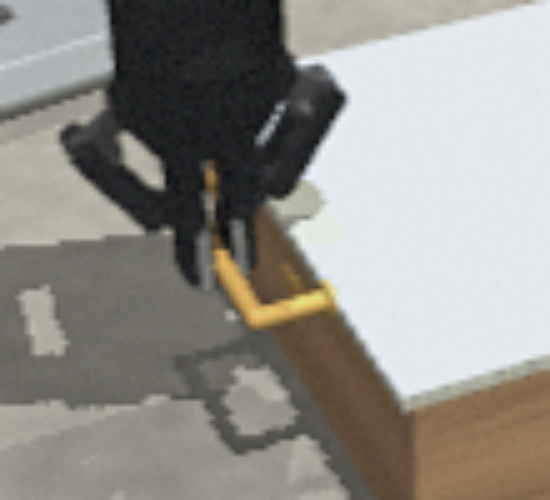

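The bar is gripped, with the opening reading about 8 mm. I'll lift along the arc.

```bash
python3 -m jog '[{"grip":1,"xyz":[0,0,-0.01],"dr":[0,0,0]},{"grip":1,"xyz":[0.001,0,-0.019],"dr":[0,0,0]},{"grip":1,"xyz":[0.002,0,-0.029],"dr":[0,0,0]},{"grip":1,"xyz":[0.004,0,-0.038],"dr":[0,0,0]},{"grip":1,"xyz":[0.006,0,-0.048],"dr":[0,0,0]},{"grip":1,"xyz":[0.008,0,-0.057],"dr":[0,0,0]},{"grip":1,"xyz":[0.0105,0,-0.066],"dr":[0,0,0]},{"grip":1,"xyz":[0.0135,0,-0.075],"dr":[0,0,0]},{"grip":1,"xyz":[0.017,0,-0.084],"dr":[0,0,0]},{"grip":1,"xyz":[0.0205,0,-0.093],"dr":[0,0,0]},{"grip":1,"xyz":[0.0245,0,-0.102],"dr":[0,0,0]},{"grip":1,"xyz":[0.029,0,-0.11],"dr":[0,0,0]}]'; python3 -c "
from h import *
st()
for t in np.arange(.52,.97,.04): print(round(t,2),(bar(t)-bar(.48)).round(4)[[0,2]])"
```

```text
time: 4.08
eef_pos: [0.461, -0.0035, 0.1881]
tcp_rot: [0.997, -0.071, -0.002, -0.001]
contact_force: [-8.9, 3.2, 0.9]
opening: 0.091
t 4.08 w [ 0.461  -0.0035  0.1881] case [-0.1128  0.0016  0.1881] roterr [ 0.001  -0.0049 -0.0049] F [-8.8558  3.18    0.8862] op 0.091
0.52 [0.0047 0.0083]
0.56 [0.0098 0.0165]
0.6 [0.0152 0.0244]
0.64 [0.0209 0.0322]
0.68 [0.0269 0.0396]
0.72 [0.0332 0.0469]
0.76 [0.0398 0.0539]
0.8 [0.0467 0.0606]
0.84 [0.0538 0.067 ]
0.88 [0.0612 0.0732]
0.92 [0.0688 0.079 ]
0.96 [0.0767 0.0845]
```

```bash
python3 -m jog '[{"grip":1,"xyz":[0.005,0,-0.008],"dr":[0,0,0]},{"grip":1,"xyz":[0.01,0,-0.0165],"dr":[0,0,0]},{"grip":1,"xyz":[0.015,0,-0.0245],"dr":[0,0,0]},{"grip":1,"xyz":[0.021,0,-0.032],"dr":[0,0,0]},{"grip":1,"xyz":[0.027,0,-0.0395],"dr":[0,0,0]},{"grip":1,"xyz":[0.033,0,-0.047],"dr":[0,0,0]},{"grip":1,"xyz":[0.04,0,-0.054],"dr":[0,0,0]},{"grip":1,"xyz":[0.0465,0,-0.0605],"dr":[0,0,0]},{"grip":1,"xyz":[0.054,0,-0.067],"dr":[0,0,0]},{"grip":1,"xyz":[0.061,0,-0.073],"dr":[0,0,0]},{"grip":1,"xyz":[0.069,0,-0.079],"dr":[0,0,0]},{"grip":1,"xyz":[0.077,0,-0.0845],"dr":[0,0,0]}]'; python3 -c "
from h import *
st()
for t in np.arange(1,1.45,.04): print(round(t,2),(bar(t)-bar(.96)).round(4)[[0,2]])
im=snap('side','side3')"
```

```text
time: 5.08
eef_pos: [0.5386, -0.0152, 0.2774]
tcp_rot: [0.997, -0.071, 0.001, 0.001]
contact_force: [-10.2, 2.4, 10.0]
opening: 0.091
t 5.08 w [ 0.5386 -0.0152  0.2774] case [-0.0343  0.0013  0.2774] roterr [-0.001   0.0016 -0.005 ] F [-10.2203   2.3864   9.9863] op 0.091
1.0 [0.0081 0.0052]
1.04 [0.0163 0.0101]
1.08 [0.0248 0.0147]
1.12 [0.0334 0.0189]
1.16 [0.0422 0.0227]
1.2 [0.0511 0.0262]
1.24 [0.0602 0.0294]
1.28 [0.0694 0.0322]
1.32 [0.0787 0.0346]
1.36 [0.0881 0.0366]
1.4 [0.0975 0.0383]
1.44 [0.107  0.0396]
```

View pics/side3.png

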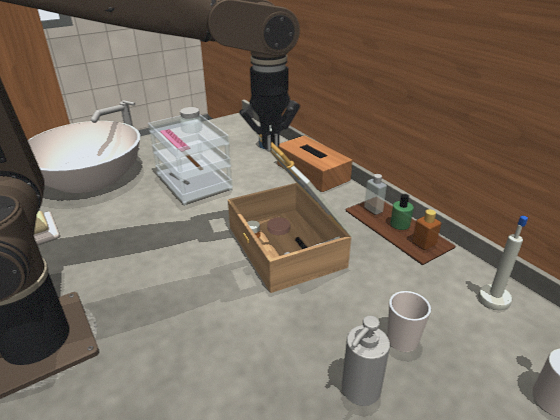

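The lid follows, standing at about 0.96 rad, and the open case shows the black peg near (300,242). I'll continue to about 1.42.

```bash
python3 -m jog '[{"grip":1,"xyz":[0.008,0,-0.005],"dr":[0,0,0]},{"grip":1,"xyz":[0.0165,0,-0.01],"dr":[0,0,0]},{"grip":1,"xyz":[0.025,0,-0.0145],"dr":[0,0,0]},{"grip":1,"xyz":[0.0335,0,-0.0185],"dr":[0,0,0]},{"grip":1,"xyz":[0.042,0,-0.0225],"dr":[0,0,0]},{"grip":1,"xyz":[0.051,0,-0.026],"dr":[0,0,0]},{"grip":1,"xyz":[0.06,0,-0.029],"dr":[0,0,0]},{"grip":1,"xyz":[0.0695,0,-0.032],"dr":[0,0,0]},{"grip":1,"xyz":[0.0785,0,-0.0345],"dr":[0,0,0]},{"grip":1,"xyz":[0.088,0,-0.0365],"dr":[0,0,0]},{"grip":1,"xyz":[0.0975,0,-0.038],"dr":[0,0,0]},{"grip":1,"xyz":[0.102,0,-0.039],"dr":[0,0,0]}]';python3 -m jog '[{"grip":1,"xyz":[0.001,0,0],"dr":[0,0,0]},{"grip":1,"xyz":[0.001,0,0],"dr":[0,0,0]}]'; python3 -c "
from h import *
st()
im=snap('side','side4');snap('top','top4')"
```

```text
time: 6.13
eef_pos: [0.642, -0.0309, 0.3161]
tcp_rot: [0.997, -0.072, 0.005, 0.001]
contact_force: [-3.0, -1.3, 5.4]
opening: 0.092
time: 6.3
eef_pos: [0.643, -0.031, 0.3162]
tcp_rot: [0.997, -0.072, 0.005, 0.001]
contact_force: [-2.0, -0.9, 6.5]
opening: 0.098
t 6.3 w [ 0.643  -0.031   0.3162] case [0.0713 0.001  0.3162] roterr [-0.0019  0.011  -0.0043] F [-2.0129 -0.8672  6.5096] op 0.098
```

View pics/side4.png

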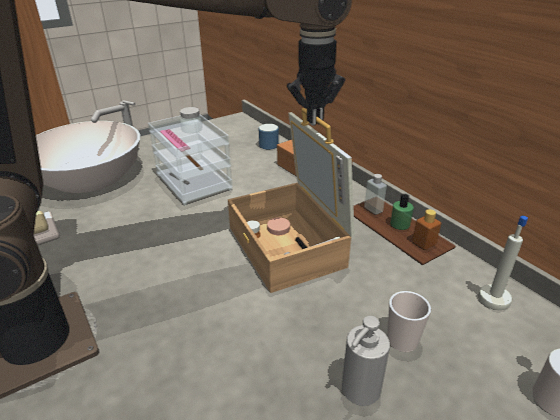

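View pics/top4.png

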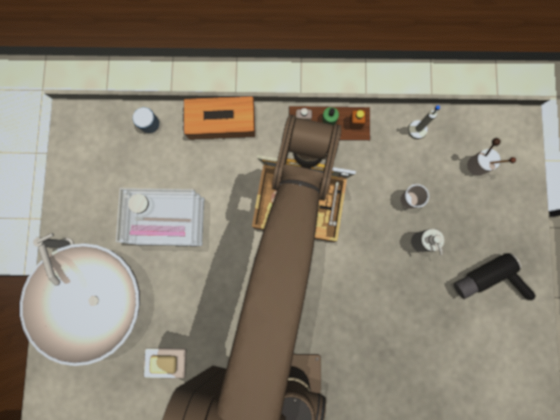

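The lid stands at about 1.43 rad. The catch strip under it shows on the right, near (340,180) in the side view. I'll release and back off upward.

```bash
python3 -m jog '[{"grip":0.85,"xyz":[0,0,0],"dr":[0,0,0]},{"grip":0.65,"xyz":[0,0,0],"dr":[0,0,0]},{"grip":0.6,"xyz":[0,0,0],"dr":[0,0,0]},{"grip":0.6,"xyz":[0,0,-0.015],"dr":[0,0,0]},{"grip":0.6,"xyz":[0,0,-0.04],"dr":[0,0,0]},{"grip":0.6,"xyz":[-0.02,0,-0.07],"dr":[0,0,0]},{"grip":0.6,"xyz":[-0.05,-0.03,-0.08],"dr":[0,0,0]},{"grip":0.6,"xyz":[-0.09,-0.06,-0.08],"dr":[0,0,0]},{"grip":0.6,"xyz":[-0.12,-0.1,-0.08],"dr":[0,0,0]},{"grip":0.6,"xyz":[-0.15,-0.13,-0.08],"dr":[0,0,0]},{"grip":0.6,"xyz":[-0.15,-0.17,-0.08],"dr":[0,0,0]},{"grip":0.6,"xyz":[-0.15,-0.2,-0.08],"dr":[0,0,0]}]'; python3 -c "
from h import *
st()
im=snap('side','side5');t=snap('top','top5')
cv2.imwrite('pics/side5z.png',cv2.resize(im[100:290,215:365,::-1],None,fx=4,fy=4,interpolation=cv2.INTER_CUBIC)[:, :][0:600] if 0 else cv2.resize(im[105:290,215:365,::-1],None,fx=3.2,fy=3.2,interpolation=cv2.INTER_CUBIC))
cv2.imwrite('pics/top5z.png',cv2.resize(t[140:250,240:360,::-1],None,fx=5,fy=5,interpolation=cv2.INTER_CUBIC))
"
```

```text
time: 7.4
eef_pos: [0.5192, 0.189, 0.3914]
tcp_rot: [0.997, -0.072, 0.003, -0.0]
contact_force: [1.0, -0.3, 0.9]
opening: 0.399
t 7.4 w [0.5192 0.189  0.3914] case [-0.0835  0.2005  0.3914] roterr [ 0.0006  0.0051 -0.0041] F [ 1.0199 -0.3276  0.8728] op 0.399
```

View pics/side5z.png

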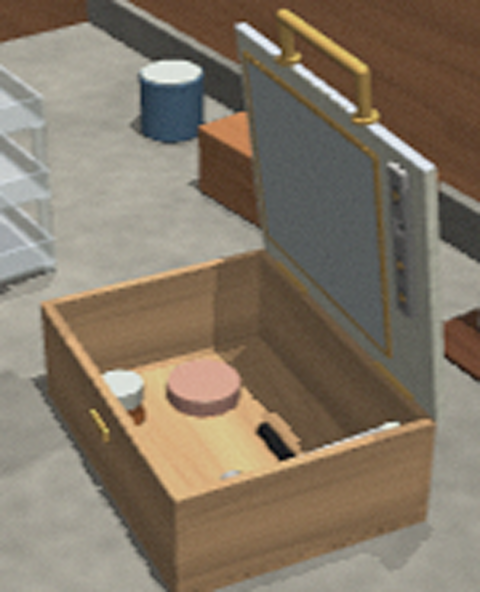

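View pics/top5z.png

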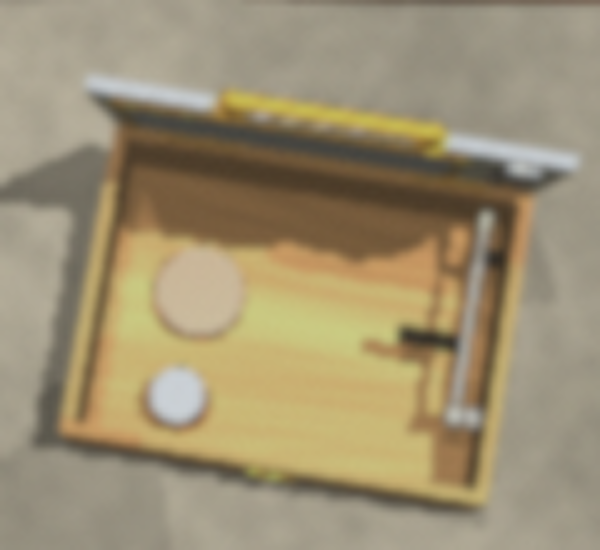

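The lid stays up by itself. In the top view the peg runs from about (320,207) to (331,208.5). In the side view its free end is near (297,239).

```bash
python3 - <<'E'
from h import *
for n,o in(("side",(0,0)),("top",(0,0))):
    im=cv2.imread(f"pics/{n}5.png"); g=im.max(2)
    roi=np.zeros_like(g)
    if n=="side": roi[230:255,290:312]=255
    else: roi[200:215,315:332]=255
    m=cv2.inRange(g,0,55)&roi; ys,xs=np.nonzero(m)
    r=cv2.minAreaRect(np.c_[xs,ys].astype(np.float32)); print(n,len(xs),xs.mean(),ys.mean(),r)
for q,p in {"free end":[0,-.065,.066],"mid":[0,-.085,.066],"root":[0,-.105,.066],"tip":[.088,-.108,.066],"piv":[-.045,-.108,.066]}.items():
    w=c2w(p);print(q,w,proj("side",w),proj("top",w))
X,e=tri((296.6,238.6),(320.0,207));print(w2c(X),e)
# tip in top / side
X,e=tri((215+397/3.2,105+426/3.2),(240+487/5,140+215/5));print("tip",w2c(X),e)
# lid angle from top edge corners: side  inner corner pts
L,e=tri((215+238/3.2,105+28/3.2),(240+88/5,140+82/5));print("lid TL",w2c(L),e)
L,e=tri((215+435/3.2,105+165/3.2),(240+578/5,140+160/5));print("lid TR",w2c(L),e)
E
```

```text
side 49 300.42857142857144 242.9795918367347 ((300.3902587890625, 242.98780822753906), (13.274770736694336, 3.7481703758239746), 51.34019470214844)
top 0 nan nan ((0.0, 0.0), (0.0, 0.0), 0.0)
free end [ 0.5627 -0.0859  0.066 ] [[297.7445 239.5054]] [[319.6478 206.699 ]]
mid [ 0.5598 -0.1057  0.066 ] [[301.723  244.3621]] [[325.8408 207.7188]]
root [ 0.5569 -0.1255  0.066 ] [[305.8249 249.3694]] [[332.0404 208.7398]]
tip [ 0.6435 -0.1414  0.066 ] [[340.2409 239.8096]] [[337.0694 182.1416]]
piv [ 0.5119 -0.1218  0.066 ] [[288.3703 255.6585]] [[330.8475 222.7523]]
[-0.0023 -0.0657  0.0701] 0.0019862549300984473
tip [ 0.0839 -0.1089  0.0728] 0.00021198542251568703
lid TL [0.0765 0.1352 0.289 ] 0.0028621552530906542
lid TR [ 0.0776 -0.1347  0.2946] 0.0010763711577395122<stdin>:8: RuntimeWarning: Mean of empty slice.
  ret = ret.dtype.type(ret / rcount)
```

The peg agrees with the model: its free end is at case (−0.002, −0.066, 0.070), within 4 mm. I'll move above it.

```bash
python3 -m jog '[{"grip":0.6,"xyz":[0,0.04,0],"dr":[0,-0.005,0.004]},{"grip":0.6,"xyz":[0,0.08,0],"dr":[0,-0.005,0.004]},{"grip":0.6,"xyz":[0.01,0.12,0.01],"dr":[0,-0.005,0.004]},{"grip":0.6,"xyz":[0.02,0.16,0.02],"dr":[0,-0.005,0.004]},{"grip":0.6,"xyz":[0.04,0.2,0.05],"dr":[0,-0.005,0.004]},{"grip":0.6,"xyz":[0.06,0.235,0.08],"dr":[0,-0.005,0.004]},{"grip":0.6,"xyz":[0.065,0.265,0.11],"dr":[0,-0.005,0.004]},{"grip":0.6,"xyz":[0.07,0.285,0.14],"dr":[0,-0.005,0.004]},{"grip":0.6,"xyz":[0.07,0.285,0.17],"dr":[0,-0.005,0.004]},{"grip":0.6,"xyz":[0.07,0.285,0.2],"dr":[0,-0.005,0.004]},{"grip":0.6,"xyz":[0.07,0.285,0.22],"dr":[0,-0.005,0.004]},{"grip":0.6,"xyz":[0.07,0.285,0.22],"dr":[0,-0.005,0.004]}]'; python3 -c "
from h import *
st()
print(delta(c2w([-.002,-.085,.049])))
im=snap('side','side6')
cv2.imwrite('pics/side6z.png',cv2.resize(im[105:290,215:365,::-1],None,fx=3.2,fy=3.2,interpolation=cv2.INTER_CUBIC))
"
```

```text
time: 8.5
eef_pos: [0.5465, -0.1044, 0.1641]
tcp_rot: [0.997, -0.074, -0.007, -0.002]
contact_force: [-1.6, 0.2, 0.3]
opening: 0.401
t 8.5 w [ 0.5465 -0.1044  0.1641] case [-0.0134 -0.0857  0.1641] roterr [ 0.0023 -0.0135  0.0009] F [-1.594   0.1694  0.304 ] op 0.401
(array([ 0.013 , -0.0004,  0.115 ]), array([-0.0023,  0.0135, -0.0009]))
```

View pics/side6z.png

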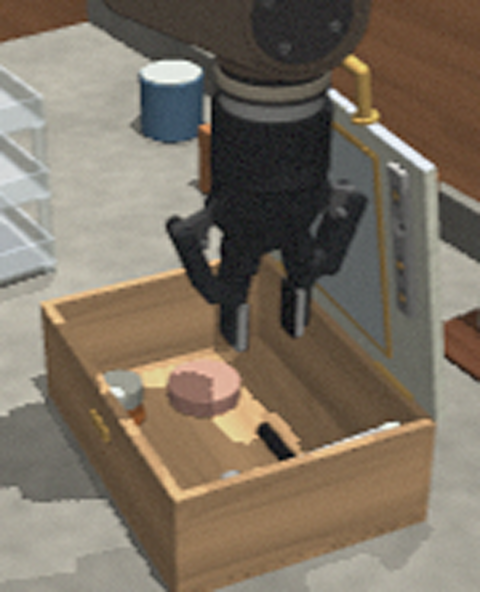

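```bash
python3 -c "
from h import *
for z in (.3,.35,.4,.45): print(z,onz('top',(291-50+250/5,244-40+85/5),z)-[.4346,0,0],onz('top',(291-50+280/5,244-40+270/5),z)-[.4346,0,0])
"
```

```text
0.3 [0.0579 0.0061 0.3   ] [-0.0389 -0.0111  0.3   ]
0.35 [0.0531 0.0064 0.35  ] [-0.0395 -0.0101  0.35  ]
0.4 [0.0483 0.0067 0.4   ] [-0.0402 -0.0091  0.4   ]
0.45 [0.0434 0.0069 0.45  ] [-0.0408 -0.0081  0.45  ]
```

I'll tilt the tool 0.15 rad so the wrist leans away from the standing lid, then descend.

```bash
python3 -m jog '[{"grip":0.6,"xyz":[0,0,0.02],"dr":[0,0.08,0]},{"grip":0.6,"xyz":[0.005,0,0.04],"dr":[0,0.16,0]},{"grip":0.6,"xyz":[0.016,0,0.06],"dr":[0,0.16,0]},{"grip":0.6,"xyz":[0.016,0,0.08],"dr":[0,0.16,0]},{"grip":0.6,"xyz":[0.016,0,0.1],"dr":[0,0.16,0]},{"grip":0.6,"xyz":[0.016,0,0.114],"dr":[0,0.16,0]},{"grip":0.6,"xyz":[0.016,0,0.114],"dr":[0,0.16,0]}]'; python3 -c "
from h import *
st()
im=snap('side','side7')
cv2.imwrite('pics/side7z.png',cv2.resize(im[105:290,215:365,::-1],None,fx=3.2,fy=3.2,interpolation=cv2.INTER_CUBIC))
"
```

```text
time: 9.13
eef_pos: [0.5654, -0.1067, 0.0559]
tcp_rot: [0.994, -0.073, 0.078, 0.006]
contact_force: [-0.2, -0.3, 0.6]
opening: 0.402
t 9.13 w [ 0.5654 -0.1067  0.0559] case [ 0.0057 -0.0852  0.0559] roterr [ 0.0004  0.1559 -0.001 ] F [-0.2263 -0.3371  0.6016] op 0.402
```

View pics/side7z.png

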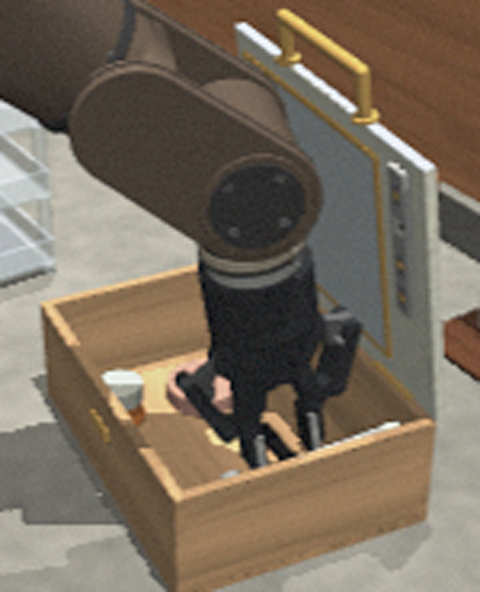

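The peg lies between the pads, so I'll take the last few millimetres and close.

```bash
python3 -m jog '[{"grip":0.6,"xyz":[-0.005,0,0.006],"dr":[0,0,0]},{"grip":0.6,"xyz":[-0.005,0,0.006],"dr":[0,0,0]},{"grip":0.8,"xyz":[-0.005,0,0.006],"dr":[0,0,0]},{"grip":1,"xyz":[-0.005,0,0.006],"dr":[0,0,0]},{"grip":1,"xyz":[-0.005,0,0.006],"dr":[0,0,0]},{"grip":1,"xyz":[-0.005,0,0.006],"dr":[0,0,0]}]' 40; python3 -c "
from h import *
st()
s=ctrl.get_state();r=Ro.from_quat(s['tcp_rot']);g=w2c(s['eef_pos']+r.apply([0,0,-.0187]));print('grasp',g)
v=g-[-.045,-.085,.066];print(np.hypot(v[0],v[2]),np.arctan2(v[2],v[0]))
T=(RC.inv()*r)
a0=0.0
pk=lambda a:np.array([.045*np.cos(a),0,.045*np.sin(a)])
for a in np.arange(.1,1.0,.1): print(round(a,2),T.inv().apply(pk(a)-pk(np.arctan2(v[2],v[0]))).round(4))
print(.97,T.inv().apply(pk(.97)-pk(np.arctan2(v[2],v[0]))).round(4))
"
```

```text
time: 9.68
eef_pos: [0.5616, -0.1064, 0.0504]
tcp_rot: [0.994, -0.073, 0.078, 0.006]
contact_force: [-3.7, -0.3, 2.3]
opening: 0.127
t 9.68 w [ 0.5616 -0.1064  0.0504] case [ 0.0018 -0.0854  0.0504] roterr [-0.0001  0.1569 -0.0008] F [-3.6526 -0.3099  2.3357] op 0.127
grasp [-0.0011 -0.0854  0.0688]
0.04400663378508491 0.0643231154511534
0.1 [ 0.0001  0.     -0.0016]
0.2 [ 0.0002  0.     -0.0061]
0.3 [-0.0003  0.     -0.0106]
0.4 [-0.0011 -0.     -0.015 ]
0.5 [-0.0024 -0.     -0.0193]
0.6 [-0.0042 -0.     -0.0235]
0.7 [-0.0063 -0.     -0.0274]
0.8 [-0.0088 -0.     -0.0311]
0.9 [-0.0117 -0.     -0.0346]
0.97 [-0.0139 -0.     -0.0368]
```

The peg is held, with the opening reading about 11 mm. I'll swing the rod up to about 0.97 rad.

```bash
python3 -m jog '[{"grip":1,"xyz":[0,0,-0.004],"dr":[0,0,0]},{"grip":1,"xyz":[0,0,-0.008],"dr":[0,0,0]},{"grip":1,"xyz":[-0.0005,0,-0.012],"dr":[0,0,0]},{"grip":1,"xyz":[-0.0015,0,-0.016],"dr":[0,0,0]},{"grip":1,"xyz":[-0.0025,0,-0.02],"dr":[0,0,0]},{"grip":1,"xyz":[-0.0045,0,-0.024],"dr":[0,0,0]},{"grip":1,"xyz":[-0.0065,0,-0.028],"dr":[0,0,0]},{"grip":1,"xyz":[-0.009,0,-0.0315],"dr":[0,0,0]},{"grip":1,"xyz":[-0.012,0,-0.035],"dr":[0,0,0]},{"grip":1,"xyz":[-0.014,0,-0.037],"dr":[0,0,0]},{"grip":1,"xyz":[-0.014,0,-0.037],"dr":[0,0,0]},{"grip":1,"xyz":[-0.014,0,-0.037],"dr":[0,0,0]}]'; python3 -c "
from h import *
st()
s=ctrl.get_state();r=Ro.from_quat(s['tcp_rot']);g=w2c(s['eef_pos']+r.apply([0,0,-.0187]));print('grasp',g)
v=g-[-.045,-.085,.066];print(np.hypot(v[0],v[2]),np.arctan2(v[2],v[0]))
im=snap('side','side8');t=snap('top','top8')
cv2.imwrite('pics/side8z.png',cv2.resize(im[105:290,215:365,::-1],None,fx=3.2,fy=3.2,interpolation=cv2.INTER_CUBIC))
cv2.imwrite('pics/top8z.png',cv2.resize(t[140:250,240:360,::-1],None,fx=5,fy=5,interpolation=cv2.INTER_CUBIC))
w=c2w([-.045+.133*np.cos(.97),-.108,.066+.133*np.sin(.97)]);print(proj('side',w),proj('top',w))
"
```

```text
time: 10.68
eef_pos: [0.5449, -0.1039, 0.0874]
tcp_rot: [0.994, -0.073, 0.082, 0.006]
contact_force: [5.0, 2.3, 4.4]
opening: 0.121
t 10.68 w [ 0.5449 -0.1039  0.0874] case [-0.015  -0.0854  0.0874] roterr [-0.0004  0.1649 -0.0002] F [4.9771 2.3235 4.3537] op 0.121
grasp [-0.0181 -0.0854  0.1058]
0.04808462067545108 0.9761450251860839
[[320.3619 206.    ]] [[338.2922 194.2861]]
```

View pics/side8z.png

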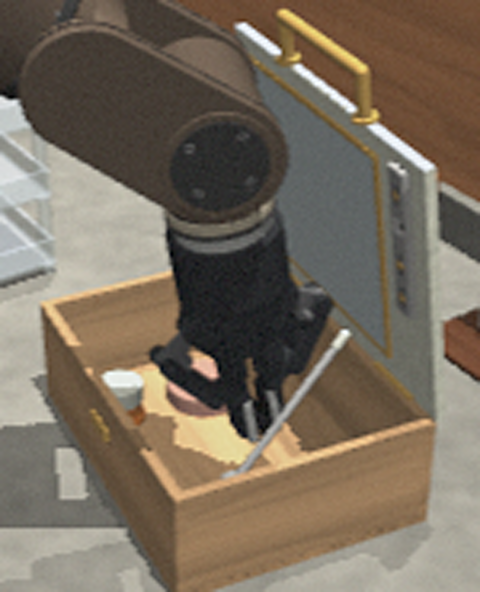

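View pics/top8z.png

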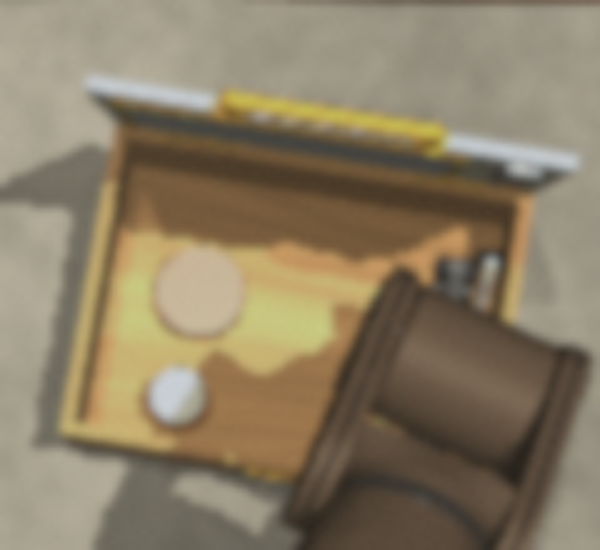

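```bash
cat >> h.py <<'E'
def onplane(n,p,y=-.108):
    o,d=ray(n,p); o=w2c(o); d=RC.inv().apply(d); return o+d*(y-o[1])/d[1]
def rodang(p): 
    X=onplane("side",p); v=X-[-.045,-.108,.066]; return X,np.hypot(v[0],v[2]),np.arctan2(v[2],v[0])
E
python3 -c "
from h import *
print(rodang((215+346/3.2,105+332/3.2)))
print(rodang((215+340/3.2,105+340/3.2)))
print(tri((215+347/3.2,105+332/3.2),(240+494/5,140+257/5)),w2c(tri((215+347/3.2,105+332/3.2),(240+494/5,140+257/5))[0]))
for a in (.8,.85,.9,.95,1.0):
  w=c2w([-.045+.133*np.cos(a),-.108,.066+.133*np.sin(a)]);print(a,proj('side',w),proj('top',w))
a=.066
for q in ([-.045,-.108,.066],):
  w=c2w(q);print((proj('side',w)-[215,105])*3.2)
"
```

```text
(array([ 0.0374, -0.108 ,  0.1666]), np.float64(0.1300480594007796), np.float64(0.8845373105271673))
(array([ 0.0331, -0.108 ,  0.1614]), np.float64(0.12327339531335237), np.float64(0.8849775991182233))
(array([ 0.5953, -0.1347,  0.1666]), np.float64(0.0026436316191032834)) [ 0.0394 -0.1085  0.1666]
0.8 [[327.161 209.62 ]] [[338.6134 189.3441]]
0.85 [[325.2924 208.4193]] [[338.5443 190.684 ]]
0.9 [[323.3127 207.3299]] [[338.454  192.1202]]
0.95 [[321.2257 206.3561]] [[338.3426 193.6493]]
1.0 [[319.0359 205.5022]] [[338.2102 195.2677]]
[[234.7848 482.1073]]
```

The rod stands at about 0.885 rad by both views (side tip at (323,209), top tip at (338.8,191.6)), so it needs about 0.085 more.

```bash
python3 -m jog '[{"grip":1,"xyz":[-0.0015,0,-0.0015],"dr":[0,0,0]},{"grip":1,"xyz":[-0.003,0,-0.003],"dr":[0,0,0]},{"grip":1,"xyz":[-0.003,0,-0.003],"dr":[0,0,0]},{"grip":1,"xyz":[-0.003,0,-0.003],"dr":[0,0,0]}]'; python3 -c "
from h import *
st()
im=snap('side','side9');t=snap('top','top9')
cv2.imwrite('pics/side9z.png',cv2.resize(im[185:265,280:345,::-1],None,fx=7,fy=7,interpolation=cv2.INTER_CUBIC))
cv2.imwrite('pics/top9z.png',cv2.resize(t[170:220,315:355,::-1],None,fx=10,fy=10,interpolation=cv2.INTER_CUBIC))
"
```

```text
time: 11.12
eef_pos: [0.5422, -0.1035, 0.0897]
tcp_rot: [0.994, -0.074, 0.083, 0.006]
contact_force: [6.3, 2.1, 2.5]
opening: 0.121
t 11.12 w [ 0.5422 -0.1035  0.0897] case [-0.0177 -0.0854  0.0897] roterr [-0.0004  0.1667  0.0002] F [6.3251 2.0753 2.5442] op 0.121
```

View pics/side9z.png

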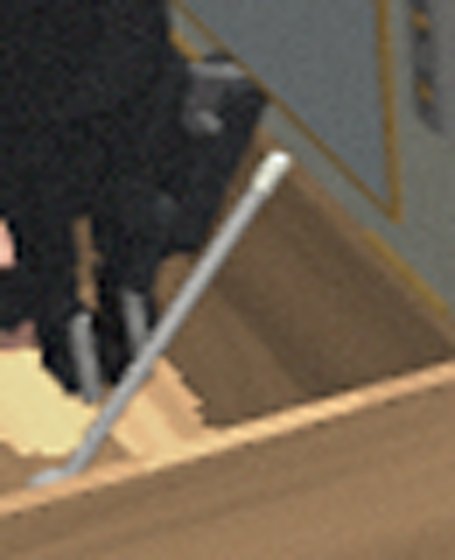

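View pics/top9z.png

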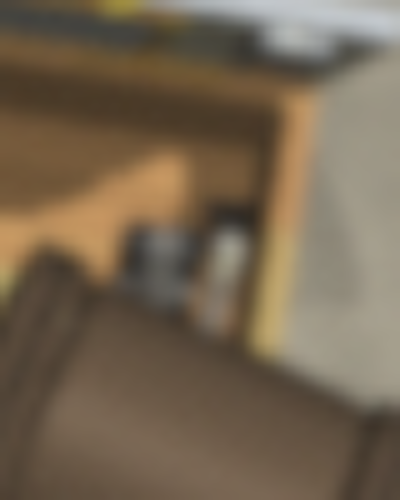

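```bash
python3 -c "
from h import *
a=rodang((280+284/7,185+155/7));print(a)
b=onplane('side',(280+110/7,185+415/7));print(b,np.arctan2(a[0][2]-b[2],a[0][0]-b[0]))
b=onplane('side',(280+190/7,185+297/7));print(b,np.arctan2(a[0][2]-b[2],a[0][0]-b[0]))
"
```

```text
(array([ 0.0308, -0.108 ,  0.1726]), np.float64(0.13083514655748177), np.float64(0.9524047569680285))
[-0.0273 -0.108   0.0918] 0.9473025553374328
[-0.0002 -0.108   0.1289] 0.9540355352000217
```

```bash
python3 -m jog '[{"grip":1,"xyz":[-0.001,0,-0.001],"dr":[0,0,0]},{"grip":1,"xyz":[-0.001,0,-0.001],"dr":[0,0,0]},{"grip":0.8,"xyz":[-0.001,0,-0.001],"dr":[0,0,0]},{"grip":0.6,"xyz":[-0.001,0,-0.001],"dr":[0,0,0]},{"grip":0.6,"xyz":[-0.001,0,-0.001],"dr":[0,0,0]},{"grip":0.6,"xyz":[-0.001,0,-0.02],"dr":[0,0,0]},{"grip":0.6,"xyz":[-0.001,0,-0.05],"dr":[0,0,0]},{"grip":0.6,"xyz":[-0.001,0,-0.08],"dr":[0,0,0]},{"grip":0.6,"xyz":[-0.001,-0.03,-0.12],"dr":[0,0,0]},{"grip":0.6,"xyz":[-0.001,-0.07,-0.16],"dr":[0,0,0]},{"grip":0.6,"xyz":[-0.001,-0.11,-0.2],"dr":[0,0,0]},{"grip":0.6,"xyz":[-0.001,-0.15,-0.23],"dr":[0,0,0]}]'; python3 -c "
from h import *
st()
im=snap('side','side10');t=snap('top','top10')
cv2.imwrite('pics/side10z.png',cv2.resize(im[185:265,280:345,::-1],None,fx=7,fy=7,interpolation=cv2.INTER_CUBIC))
cv2.imwrite('pics/side10y.png',cv2.resize(im[145:210,320:360,::-1],None,fx=9,fy=9,interpolation=cv2.INTER_CUBIC))
cv2.imwrite('pics/top10z.png',cv2.resize(t[150:230,300:365,::-1],None,fx=7,fy=7,interpolation=cv2.INTER_CUBIC))
"
```

```text
time: 12.22
eef_pos: [0.5225, 0.0161, 0.2852]
tcp_rot: [0.994, -0.074, 0.078, 0.006]
contact_force: [0.6, -0.6, 0.4]
opening: 0.403
t 12.22 w [0.5225 0.0161 0.2852] case [-0.0548  0.0299  0.2852] roterr [-0.0008  0.156   0.001 ] F [ 0.5786 -0.61    0.4227] op 0.403
```

View pics/side10z.png

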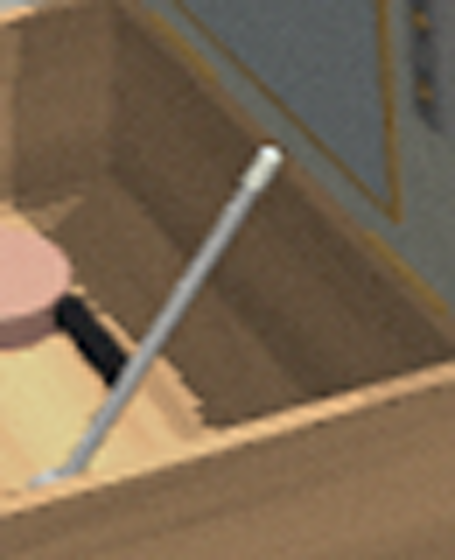

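View pics/side10y.png

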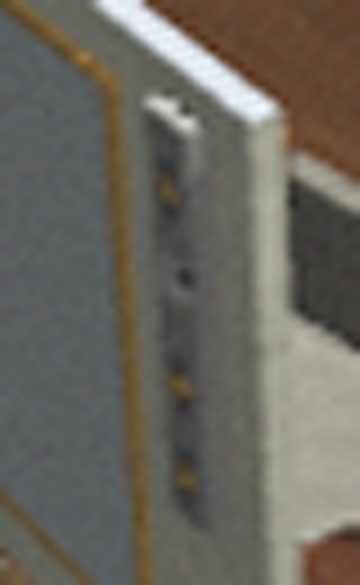

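View pics/top10z.png

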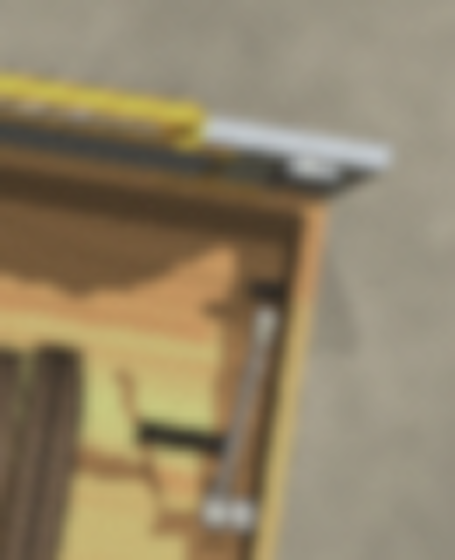

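The rod stays up, with its tip at side (318.9,206.1). The catch hole shows at side (340.6,175.8).

```bash
python3 -c "
from h import *
a=rodang((280+273/7,185+148/7));print(a)
b=onplane('side',(280+110/7,185+405/7));print(b,np.arctan2(a[0][2]-b[2],a[0][0]-b[0]))
hl=onplane('side',(320+185/9,145+279/9));print('hole',hl,np.hypot(hl[0]-.1,hl[2]-.09),np.arctan2(hl[2]-.09,.1-hl[0]))
for e in ((172,105),(195,520)):
  q=onplane('side',(320+e[0]/9,145+e[1]/9));print(q,np.hypot(q[0]-.1,q[2]-.09),np.arctan2(q[2]-.09,.1-q[0]))
from scipy.optimize import brentq
# prop: tip center dist d from hinge at perpendicular 6-? inside hole
def seat(d,depth):  # lid angle with tip at along d, perp offset -(6-depth)
  def pos(th,): u=np.array([-np.cos(th),np.sin(th)]);n=np.array([np.sin(th),np.cos(th)]);return np.array([.1,.09])+d*u-(.006-depth)*n
  f=lambda th: np.hypot(*(pos(th)-[-.045,.066]))-.133
  th=brentq(f,.5,1.2);p=pos(th)-[-.045,.066];return th,np.arctan2(p[1],p[0])
for d in (.128,.144,.15,.16): print(d,seat(d,0),seat(d,.006))
"
```

```text
(array([ 0.0269, -0.108 ,  0.1763]), np.float64(0.1316303866614388), np.float64(0.9933959382026119))
[-0.0273 -0.108   0.0958] 0.9785575263516367
hole [ 0.0753 -0.108   0.2378] 0.14988579848661993 1.4049661920954661
[ 0.0682 -0.108   0.2844] 0.19698428297845025 1.4085294032935218
[ 0.0835 -0.108   0.169 ] 0.08070016075762428 1.3650684575055494
0.128 (0.8834166988725176, np.float64(1.1099601080812045)) (0.8370084545203893, np.float64(1.1088242633078904))
0.144 (0.8264204432007283, np.float64(1.2413736290737292)) (0.7852022282735496, np.float64(1.2403277610422696))
0.15 (0.8040440049554626, np.float64(1.2919408058739053)) (0.7644864757876573, np.float64(1.2909213889766757))
0.16 (0.7654977328651414, np.float64(1.3780516326278835)) (0.7284317007676658, np.float64(1.3770687289797825))
```

The rod is at about 0.985 rad, inside 0.93 to 1.02. The hole is about 150 mm from the hinge, so the seated lid should stand at about 0.765 rad, with contact at the hole's edge at about 0.80. Now I'll take the handle again.

```bash
python3 -c "
from h import *
print(delta(c2w([-.02,.0,.42])));print(delta(c2w([.071,0,.40])))
"
```

```text
(array([ 0.0535,  0.0327, -0.1231]), array([-0.0009, -0.166 ,  0.0052]))
(array([ 0.1399,  0.0332, -0.0883]), array([-0.0009, -0.166 ,  0.0052]))
```

```bash
python3 -m jog '[{"grip":0.6,"xyz":[0.015,0.01,-0.035],"dr":[0,0,0]},{"grip":0.6,"xyz":[0.03,0.02,-0.07],"dr":[0,-0.05,0]},{"grip":0.6,"xyz":[0.04,0.03,-0.1],"dr":[0,-0.12,0]},{"grip":0.6,"xyz":[0.053,0.033,-0.123],"dr":[0,-0.165,0.003]},{"grip":0.6,"xyz":[0.09,0.033,-0.108],"dr":[0,-0.165,0.003]},{"grip":0.6,"xyz":[0.12,0.033,-0.096],"dr":[0,-0.165,0.003]},{"grip":0.6,"xyz":[0.14,0.033,-0.088],"dr":[0,-0.165,0.003]},{"grip":0.6,"xyz":[0.14,0.033,-0.088],"dr":[0,-0.165,0.003]},{"grip":0.6,"xyz":[0.14,0.033,-0.088],"dr":[0,-0.165,0.003]}]'; python3 -c "
from h import *
st();print(delta(c2w([.0715,0,.312])))
im=snap('side','side11');t=snap('top','top11')
cv2.imwrite('pics/side11z.png',cv2.resize(im[60:210,260:400,::-1],None,fx=4,fy=4,interpolation=cv2.INTER_CUBIC))
"
```

```text
time: 13.07
eef_pos: [0.6416, -0.0364, 0.3891]
tcp_rot: [0.997, -0.075, -0.007, -0.001]
contact_force: [-0.4, 0.5, -0.4]
opening: 0.401
t 13.07 w [ 0.6416 -0.0364  0.3891] case [ 0.0707 -0.0045  0.3891] roterr [ 0.0002 -0.0146  0.0034] F [-0.3695  0.5036 -0.3588] op 0.401
(array([ 0.0019, -0.0044,  0.0771]), array([-0.0002,  0.0146, -0.0034]))
```

View pics/side11z.png

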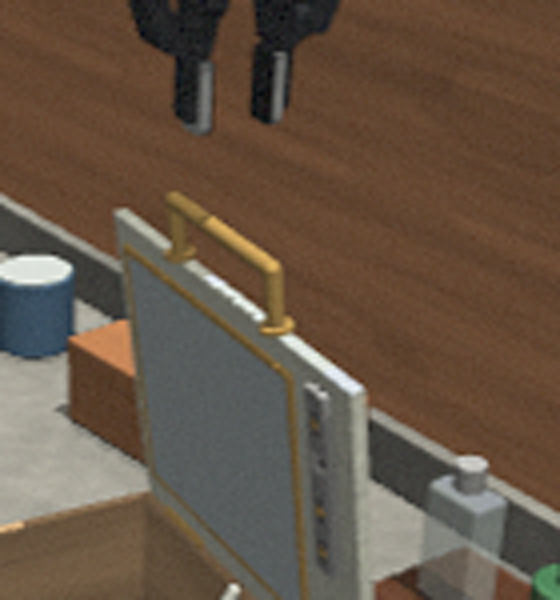

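The fingers straddle the bar from above, one on each side. I'll descend and grip.

```bash
python3 -m jog '[{"grip":0.6,"xyz":[0.002,-0.003,0.03],"dr":[0,0.014,-0.003]},{"grip":0.6,"xyz":[0.002,-0.004,0.05],"dr":[0,0.014,-0.003]},{"grip":0.6,"xyz":[0.002,-0.004,0.07],"dr":[0,0.014,-0.003]},{"grip":0.6,"xyz":[0.002,-0.004,0.079],"dr":[0,0.014,-0.003]},{"grip":0.6,"xyz":[0.002,-0.004,0.079],"dr":[0,0.014,-0.003]},{"grip":0.8,"xyz":[0.002,-0.004,0.079],"dr":[0,0.014,-0.003]},{"grip":1,"xyz":[0.002,-0.004,0.079],"dr":[0,0.014,-0.003]},{"grip":1,"xyz":[0.002,-0.004,0.079],"dr":[0,0.014,-0.003]},{"grip":1,"xyz":[0.002,-0.004,0.079],"dr":[0,0.014,-0.003]},{"grip":1,"xyz":[0.002,-0.004,0.079],"dr":[0,0.014,-0.003]}]' 50; python3 -c "
from h import *
st();
im=snap('side','side12')
cv2.imwrite('pics/side12z.png',cv2.resize(im[60:210,260:400,::-1],None,fx=4,fy=4,interpolation=cv2.INTER_CUBIC))
for t in np.arange(1.44,.7,-.04): print(round(t,2),(bar(t)-bar(1.44)).round(4)[[0,2]])
"
```

```text
time: 14.0
eef_pos: [0.6446, -0.0318, 0.3166]
tcp_rot: [0.997, -0.073, 0.005, 0.0]
contact_force: [-2.0, 0.7, 5.0]
opening: 0.093
t 14.0 w [ 0.6446 -0.0318  0.3166] case [0.073  0.0005 0.3166] roterr [-0.0001  0.0101 -0.0005] F [-2.0055  0.6931  5.0367] op 0.093
1.44 [0. 0.]
1.4 [-0.0095 -0.0013]
1.36 [-0.019  -0.0029]
1.32 [-0.0284 -0.005 ]
1.28 [-0.0376 -0.0074]
1.24 [-0.0468 -0.0102]
1.2 [-0.0559 -0.0133]
1.16 [-0.0648 -0.0168]
1.12 [-0.0736 -0.0207]
1.08 [-0.0823 -0.0249]
1.04 [-0.0907 -0.0295]
1.0 [-0.099  -0.0344]
0.96 [-0.107  -0.0396]
0.92 [-0.1149 -0.0451]
0.88 [-0.1225 -0.0509]
0.84 [-0.1299 -0.0571]
0.8 [-0.137  -0.0635]
0.76 [-0.1439 -0.0702]
0.72 [-0.1505 -0.0772]
```

View pics/side12z.png

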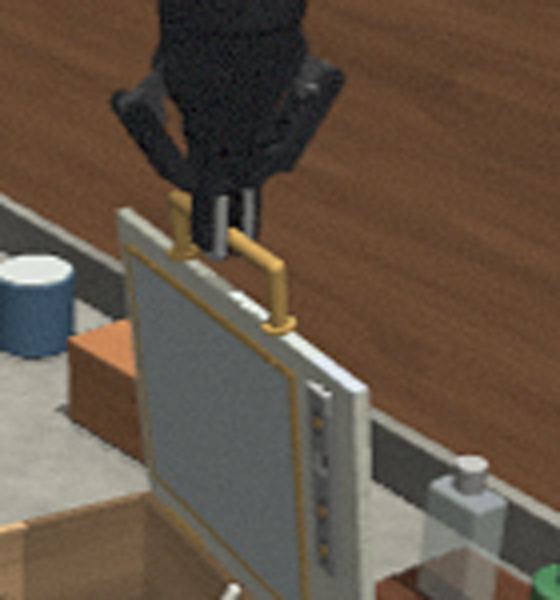

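The bar is held and the lid is at about 1.44 rad. I'll lower it to about 1.0 first, which is before contact.

```bash
python3 -m jog '[{"grip":1,"xyz":[-0.0095,0,0.0015],"dr":[0,0,0]},{"grip":1,"xyz":[-0.019,0,0.003],"dr":[0,0,0]},{"grip":1,"xyz":[-0.0285,0,0.005],"dr":[0,0,0]},{"grip":1,"xyz":[-0.0375,0,0.0075],"dr":[0,0,0]},{"grip":1,"xyz":[-0.047,0,0.01],"dr":[0,0,0]},{"grip":1,"xyz":[-0.056,0,0.0135],"dr":[0,0,0]},{"grip":1,"xyz":[-0.065,0,0.017],"dr":[0,0,0]},{"grip":1,"xyz":[-0.0735,0,0.0205],"dr":[0,0,0]},{"grip":1,"xyz":[-0.082,0,0.025],"dr":[0,0,0]},{"grip":1,"xyz":[-0.0905,0,0.0295],"dr":[0,0,0]},{"grip":1,"xyz":[-0.097,0,0.033],"dr":[0,0,0]},{"grip":1,"xyz":[-0.097,0,0.033],"dr":[0,0,0]}]'; cat >> h.py <<'E'
def lid():
    s=ctrl.get_state(); r=Ro.from_quat(s["tcp_rot"]); g=w2c(s['eef_pos']+r.apply([0,0,-.0187]))
    d=g-[.1,0,.09]; print("grasp",g,"r",np.hypot(d[0],d[2]),"lid",np.arctan2(d[2],-d[0])-.0167,"from x",np.arccos((.1-g[0])/.24)-.0167)
E
python3 -c "
from h import *
st();lid()
im=snap('side','side13')
cv2.imwrite('pics/side13z.png',cv2.resize(im[100:290,215:365,::-1],None,fx=3.1,fy=3.1,interpolation=cv2.INTER_CUBIC))
"
```

```text
time: 15.05
eef_pos: [0.5471, -0.017, 0.281]
tcp_rot: [0.997, -0.073, 0.003, -0.0]
contact_force: [-4.3, 1.0, 6.1]
opening: 0.091
t 15.05 w [ 0.5471 -0.017   0.281 ] case [-0.0256  0.0008  0.281 ] roterr [ 0.0005  0.0057 -0.0007] F [-4.31    1.0337  6.1191] op 0.091
grasp [-0.0257  0.0008  0.2997] r 0.24446541297532798 lid 1.0141748423243038 from x 1.002986161271945
```

View pics/side13z.png

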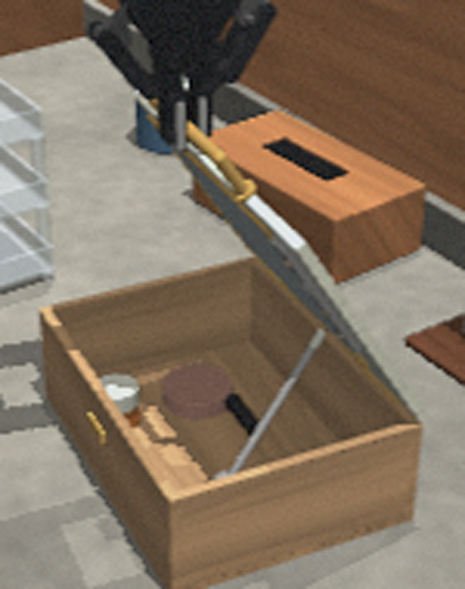

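Lid at about 1.0 rad, just short of the rod. I'll ease down to about 0.85 slowly.

```bash
python3 -m jog '[{"grip":1,"xyz":[-0.004,0,0.0025],"dr":[0,0,0]},{"grip":1,"xyz":[-0.008,0,0.005],"dr":[0,0,0]},{"grip":1,"xyz":[-0.0105,0,0.007],"dr":[0,0,0]},{"grip":1,"xyz":[-0.013,0,0.009],"dr":[0,0,0]},{"grip":1,"xyz":[-0.0155,0,0.0105],"dr":[0,0,0]},{"grip":1,"xyz":[-0.018,0,0.0125],"dr":[0,0,0]},{"grip":1,"xyz":[-0.0205,0,0.0145],"dr":[0,0,0]},{"grip":1,"xyz":[-0.023,0,0.0165],"dr":[0,0,0]},{"grip":1,"xyz":[-0.0255,0,0.0185],"dr":[0,0,0]},{"grip":1,"xyz":[-0.028,0,0.0205],"dr":[0,0,0]},{"grip":1,"xyz":[-0.028,0,0.0205],"dr":[0,0,0]}]';python3 -c "
from h import *
st();lid()
im=snap('side','side14')
cv2.imwrite('pics/side14z.png',cv2.resize(im[100:290,215:365,::-1],None,fx=3.1,fy=3.1,interpolation=cv2.INTER_CUBIC))
for t in np.arange(.86,.7,-.01): print(round(t,2),(bar(t)-bar(.86)).round(4)[[0,2]])
"
```

```text
time: 16.02
eef_pos: [0.5205, -0.013, 0.2614]
tcp_rot: [0.997, -0.073, 0.003, -0.0]
contact_force: [-6.2, 1.1, 8.2]
opening: 0.091
t 16.02 w [ 0.5205 -0.013   0.2614] case [-0.0525  0.0009  0.2614] roterr [ 0.0008  0.0063 -0.0006] F [-6.1579  1.0937  8.2085] op 0.091
grasp [-0.0526  0.0009  0.2801] r 0.24377835748013676 lid 0.87785160859087 from x 0.8651531716115796
0.86 [0. 0.]
0.85 [-0.0018 -0.0015]
0.84 [-0.0037 -0.0031]
0.83 [-0.0055 -0.0047]
0.82 [-0.0073 -0.0063]
0.81 [-0.009  -0.0079]
0.8 [-0.0108 -0.0095]
0.79 [-0.0125 -0.0112]
0.78 [-0.0143 -0.0129]
0.77 [-0.016  -0.0145]
0.76 [-0.0177 -0.0163]
0.75 [-0.0193 -0.018 ]
0.74 [-0.021  -0.0197]
0.73 [-0.0226 -0.0215]
0.72 [-0.0242 -0.0232]
0.71 [-0.0258 -0.025 ]
0.7 [-0.0274 -0.0268]
```

View pics/side14z.png

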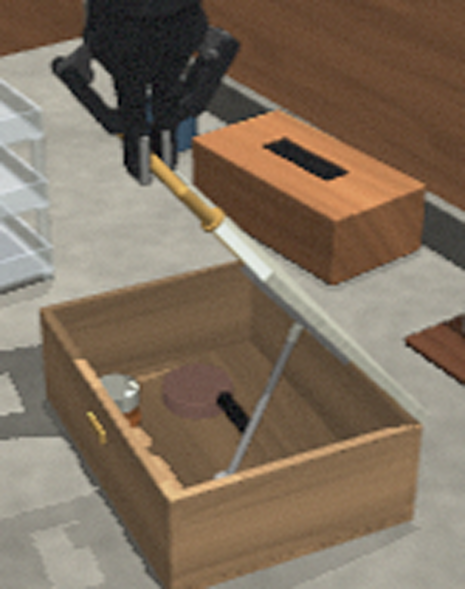

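The tip rides on the strip and the rod is turning up with it. I'll continue in small steps and watch the force.

```bash
python3 -m jog '[{"grip":1,"xyz":[-0.0018,0,0.0015],"dr":[0,0,0]},{"grip":1,"xyz":[-0.0037,0,0.003],"dr":[0,0,0]},{"grip":1,"xyz":[-0.0055,0,0.0047],"dr":[0,0,0]},{"grip":1,"xyz":[-0.0073,0,0.0063],"dr":[0,0,0]},{"grip":1,"xyz":[-0.009,0,0.008],"dr":[0,0,0]},{"grip":1,"xyz":[-0.009,0,0.008],"dr":[0,0,0]}]';python3 -c "
from h import *
st();lid()
im=snap('side','side15')
cv2.imwrite('pics/side15z.png',cv2.resize(im[150:265,270:360,::-1],None,fx=5,fy=5,interpolation=cv2.INTER_CUBIC))
"
```

```text
time: 16.57
eef_pos: [0.5109, -0.0115, 0.2527]
tcp_rot: [0.997, -0.073, 0.002, -0.0]
contact_force: [-7.7, 1.8, 8.5]
opening: 0.096
t 16.57 w [ 0.5109 -0.0115  0.2527] case [-0.0622  0.001   0.2527] roterr [ 0.001   0.0032 -0.0007] F [-7.7189  1.7744  8.4655] op 0.096
grasp [-0.0623  0.0009  0.2714] r 0.2433432039202622 lid 0.8242460682236632 from x 0.8117130167094917
```

View pics/side15z.png

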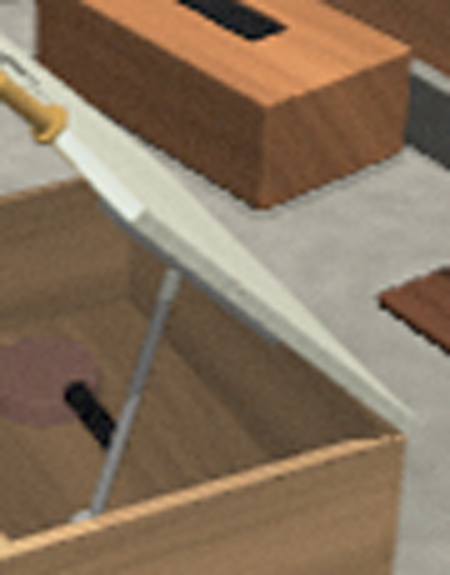

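```bash
python3 -m jog '[{"grip":1,"xyz":[-0.001,0,0.0008],"dr":[0,0,0]},{"grip":1,"xyz":[-0.002,0,0.0016],"dr":[0,0,0]},{"grip":1,"xyz":[-0.003,0,0.0025],"dr":[0,0,0]},{"grip":1,"xyz":[-0.004,0,0.0035],"dr":[0,0,0]},{"grip":1,"xyz":[-0.0053,0,0.005],"dr":[0,0,0]},{"grip":1,"xyz":[-0.0053,0,0.005],"dr":[0,0,0]}]';python3 -c "
from h import *
st();lid()"
python3 -m jog '[{"grip":1,"xyz":[-0.001,0,0.0008],"dr":[0,0,0]},{"grip":1,"xyz":[-0.0017,0,0.0017],"dr":[0,0,0]},{"grip":1,"xyz":[-0.0017,0,0.0017],"dr":[0,0,0]}]';python3 -c "
from h import *
st();lid()
im=snap('side','side16')
cv2.imwrite('pics/side16z.png',cv2.resize(im[150:265,270:360,::-1],None,fx=5,fy=5,interpolation=cv2.INTER_CUBIC))
"
```

```text
time: 17.12
eef_pos: [0.5058, -0.0107, 0.2477]
tcp_rot: [0.997, -0.073, 0.002, -0.0]
contact_force: [-8.4, 2.0, 8.2]
opening: 0.092
t 17.12 w [ 0.5058 -0.0107  0.2477] case [-0.0674  0.001   0.2477] roterr [ 0.001   0.0032 -0.0008] F [-8.3932  2.0045  8.2451] op 0.092
grasp [-0.0675  0.001   0.2664] r 0.24323156823638814 lid 0.7946818413334545 from x 0.7818202623744429
time: 17.37
eef_pos: [0.5042, -0.0105, 0.2461]
tcp_rot: [0.997, -0.073, 0.002, -0.0]
contact_force: [-8.3, 2.2, 7.7]
opening: 0.091
t 17.37 w [ 0.5042 -0.0105  0.2461] case [-0.069   0.001   0.2461] roterr [ 0.001   0.0035 -0.0008] F [-8.3238  2.1927  7.6669] op 0.091
grasp [-0.069   0.001   0.2648] r 0.24319408276319954 lid 0.7855547425847982 from x 0.7726059284523561
```

View pics/side16z.png

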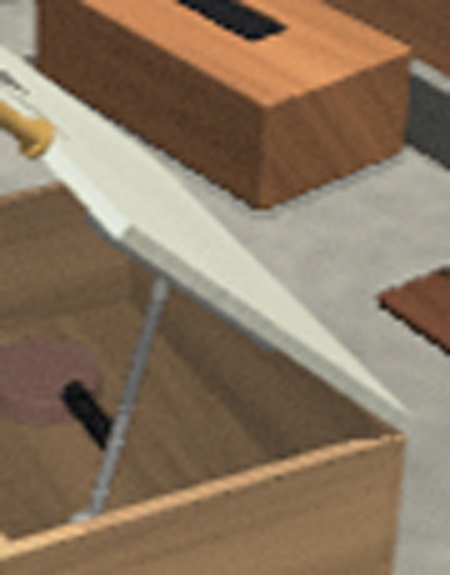

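```bash
python3 -c "
from h import *
def ang(a,b):
  A=onplane('side',(270+a[0]/5,150+a[1]/5));B=onplane('side',(270+b[0]/5,150+b[1]/5));print(A,B,np.arctan2(B[2]-A[2],B[0]-A[0]))
ang((97,505),(158,300))"
python3 -m jog '[{"grip":1,"xyz":[-0.0008,0,0.0008],"dr":[0,0,0]},{"grip":1,"xyz":[-0.0017,0,0.0017],"dr":[0,0,0]},{"grip":1,"xyz":[-0.0017,0,0.0017],"dr":[0,0,0]}]';python3 -c "
from h import *
st();lid()"
python3 -m jog '[{"grip":1,"xyz":[-0.0008,0,0.0008],"dr":[0,0,0]},{"grip":1,"xyz":[-0.0017,0,0.0017],"dr":[0,0,0]},{"grip":1,"xyz":[-0.0017,0,0.0017],"dr":[0,0,0]}]';python3 -c "
from h import *
st();lid()"
```

```text
[-0.0425 -0.108   0.0783] [-0.0148 -0.108   0.1784] 1.3000503493207993
time: 17.67
eef_pos: [0.5026, -0.0103, 0.2445]
tcp_rot: [0.997, -0.073, 0.002, -0.0]
contact_force: [-8.8, 2.9, 9.3]
opening: 0.092
t 17.67 w [ 0.5026 -0.0103  0.2445] case [-0.0706  0.001   0.2445] roterr [ 0.001   0.0038 -0.0008] F [-8.8151  2.9043  9.315 ] op 0.092
grasp [-0.0707  0.0009  0.2632] r 0.24318344575915715 lid 0.776181978721137 from x 0.7630290941768212
time: 17.92
eef_pos: [0.5005, -0.0099, 0.2421]
tcp_rot: [0.997, -0.073, 0.001, -0.0]
contact_force: [-8.1, 2.7, 7.6]
opening: 0.095
t 17.92 w [ 0.5005 -0.0099  0.2421] case [-0.0727  0.001   0.2421] roterr [ 0.0011  0.0022 -0.0007] F [-8.0765  2.6929  7.5983] op 0.095
grasp [-0.0728  0.001   0.2608] r 0.24296344079721582 lid 0.7630843330368082 from x 0.7505170538075661
```

The rod reads about 1.30 rad, which puts it at the hole. The last step dropped further than commanded, so I'll press on gently and look for resistance.

```bash
for i in 1; do python3 -m jog '[{"grip":1,"xyz":[-0.0008,0,0.0008],"dr":[0,0,0]},{"grip":1,"xyz":[-0.0017,0,0.0017],"dr":[0,0,0]},{"grip":1,"xyz":[-0.0017,0,0.0017],"dr":[0,0,0]}]'; done;python3 -c "
from h import *
st();lid()
im=snap('side','side17')
cv2.imwrite('pics/side17z.png',cv2.resize(im[150:265,270:360,::-1],None,fx=5,fy=5,interpolation=cv2.INTER_CUBIC))"
```

```text
time: 18.17
eef_pos: [0.4989, -0.0097, 0.2404]
tcp_rot: [0.997, -0.073, 0.001, -0.0]
contact_force: [-8.3, 3.2, 7.9]
opening: 0.09
t 18.17 w [ 0.4989 -0.0097  0.2404] case [-0.0743  0.001   0.2404] roterr [ 0.0011  0.0025 -0.0007] F [-8.2948  3.1744  7.9016] op 0.09
grasp [-0.0744  0.001   0.2591] r 0.24292439977436936 lid 0.753506948389877 from x 0.7408632661039343
```

View pics/side17z.png

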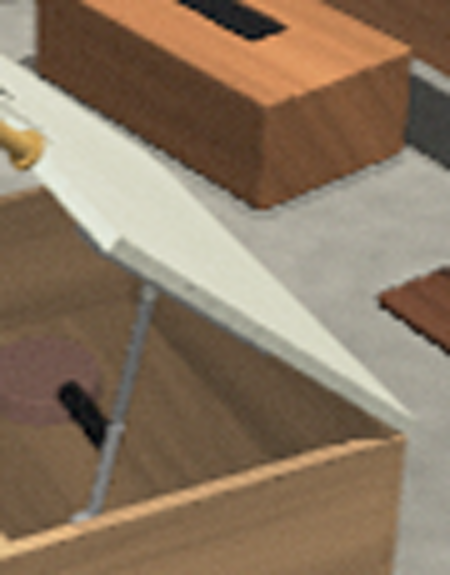

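```bash
python3 - <<'E'
from h import *
def ang(a,b):
  A=onplane('side',a);B=onplane('side',b);return np.arctan2(B[2]-A[2],B[0]-A[0])
for n in (13,14,15,16,17):
  im=cv2.imread(f'pics/side{n}.png').astype(int); 
  g=im.sum(2)/3; sat=im.max(2)-im.min(2)
  pts=[]
  for r in range(214,248):
    # rod: gray, low saturation, bright relative to brown in window
    row=(im[r,:,0]-im[r,:,2]).astype(float) # B-R high for gray
    seg=row[284:325]
    w=np.clip(seg+12,0,None)
    w[g[r,284:325]<60]=0
    if w.sum()>5:
      k=np.argmax(np.convolve(w,np.ones(3),'same')); ww=w[max(k-2,0):k+3]; pts.append((284+max(k-2,0)+(ww*np.arange(len(ww))).sum()/ww.sum(),r))
  p=np.array(pts,np.float32)
  for _ in range(6):
    vx,vy,x0,y0=cv2.fitLine(p,cv2.DIST_HUBER,0,.01,.01).ravel()
    d=abs((p[:,0]-x0)*vy-(p[:,1]-y0)*vx); 
    if d.max()<1: break
    p=p[d<max(1,np.median(d)*2)]
  a=(x0+vx/vy*(245-y0),245);b=(x0+vx/vy*(218-y0),218)
  print(n,len(p),np.round([a[0],b[0]],2),ang(a,b))
E
```

```text
13 34 [294.05 311.35] 0.972333868440677
14 34 [292.16 304.53] 1.1438302953862935
15 32 [290.72 299.71] 1.2648025401731204
16 31 [290.44 298.45] 1.300326964529114
17 34 [289.89 296.86] 1.3368069139218672
```

```bash
python3 - <<'E'
from h import *
for n,c in ((15,[(140,213),(128,222)]),(16,[(125,230),(117,238)]),(17,[(117,238),(106,249)])):
  for p,z in zip(c,(.008,0)):
    X=onplane('side',(270+p[0]/5,150+p[1]/5),-.135); d=X-[.1,0,.09]
    print(n,X,np.hypot(d[0],d[2]),np.arctan2(d[2],-d[0])-np.arctan2(z,.205))
# model-predicted pixels
for th in (.7,.72,.74,.76,.78,.8,.82):
  u=np.array([-np.cos(th),0,np.sin(th)]);nn=np.array([np.sin(th),0,np.cos(th)])
  print(th,[((proj('side',c2w(np.array([.1,-.135,.09])+.205*u+z*nn))[0]-[270,150])*5).round(0).tolist() for z in (.008,0)])
E
```

```text
15 [-0.038  -0.135   0.2422] 0.20550471839371692 0.7952887529551154
15 [-0.0432 -0.135   0.2395] 0.2070413432585329 0.8068703206294034
16 [-0.0445 -0.135   0.2362] 0.20553285250077327 0.7522254130437263
16 [-0.0479 -0.135   0.2334] 0.2060510799430612 0.7699481989059005
17 [-0.0479 -0.135   0.2334] 0.2060510799430612 0.7309436007010957
17 [-0.0527 -0.135   0.2297] 0.20691589005222277 0.7408538586694126
0.7 [[108.0, 252.0], [96.0, 268.0]]
0.72 [[115.0, 243.0], [103.0, 260.0]]
0.74 [[121.0, 235.0], [109.0, 251.0]]
0.76 [[128.0, 227.0], [115.0, 243.0]]
0.78 [[135.0, 219.0], [122.0, 235.0]]
0.8 [[142.0, 212.0], [129.0, 227.0]]
0.82 [[149.0, 204.0], [136.0, 219.0]]
```

```bash
python3 -m jog '[{"grip":1,"xyz":[-0.0008,0,0.0008],"dr":[0,0,0]},{"grip":1,"xyz":[-0.001,0,0.001],"dr":[0,0,0]},{"grip":1,"xyz":[-0.001,0,0.001],"dr":[0,0,0]}]';python3 -c "
from h import *
st();lid()
im=snap('side','side18')
cv2.imwrite('pics/side18z.png',cv2.resize(im[150:265,270:360,::-1],None,fx=5,fy=5,interpolation=cv2.INTER_CUBIC))"
```

```text
time: 18.47
eef_pos: [0.4986, -0.0097, 0.2401]
tcp_rot: [0.997, -0.073, 0.002, -0.0]
contact_force: [-7.7, 2.2, 7.6]
opening: 0.094
t 18.47 w [ 0.4986 -0.0097  0.2401] case [-0.0746  0.001   0.2401] roterr [ 0.0012  0.0045 -0.0006] F [-7.7098  2.2469  7.5631] op 0.094
grasp [-0.0747  0.001   0.2588] r 0.2429319742299047 lid 0.7514501278095955 from x 0.738720496968488
```

View pics/side18z.png

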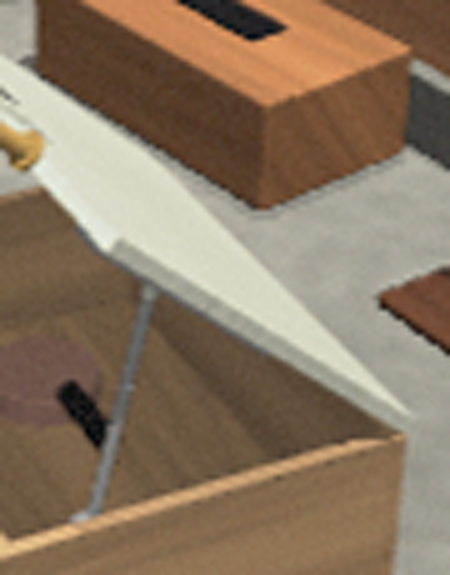

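The lid barely moved this time, which suggests it has reached the seat. I'll bear down in further small steps.

```bash
cat >> h.py <<'E'
def ft():
    s=ctrl.get_state(); f=RC.inv().apply(s["contact_force"]); th=.745
    print("Fcase",f,"radial",-f[0]*np.cos(th)+f[2]*np.sin(th),"opening",f[0]*np.sin(th)+f[2]*np.cos(th))
E
for i in 1; do python3 -m jog '[{"grip":1,"xyz":[-0.0005,0,0.0005],"dr":[0,0,0]},{"grip":1,"xyz":[-0.001,0,0.001],"dr":[0,0,0]},{"grip":1,"xyz":[-0.001,0,0.001],"dr":[0,0,0]},{"grip":1,"xyz":[-0.001,0,0.001],"dr":[0,0,0]}]'|tail -2;python3 -c "
from h import *
st();lid();ft()"; python3 -m jog '[{"grip":1,"xyz":[-0.0005,0,0.0005],"dr":[0,0,0]},{"grip":1,"xyz":[-0.001,0,0.001],"dr":[0,0,0]},{"grip":1,"xyz":[-0.001,0,0.001],"dr":[0,0,0]},{"grip":1,"xyz":[-0.001,0,0.001],"dr":[0,0,0]}]'|tail -2;python3 -c "
from h import *
st();lid();ft()"; done
```

```text
contact_force: [-5.7, 2.9, 9.6]
opening: 0.092
t 18.85 w [ 0.4984 -0.0096  0.2398] case [-0.0749  0.001   0.2398] roterr [ 0.0012  0.0068 -0.0006] F [-5.7156  2.8642  9.6486] op 0.092
grasp [-0.075   0.001   0.2585] r 0.24293084441642546 lid 0.7496636739649294 from x 0.7368927916756781
Fcase [-6.0745  1.9931  9.6486] radial 11.00679316274863 opening 2.9742298859738945
contact_force: [-4.9, 3.1, 10.9]
opening: 0.09
t 19.18 w [ 0.4982 -0.0096  0.2396] case [-0.0751  0.001   0.2396] roterr [ 0.0012  0.0095 -0.0005] F [-4.8958  3.0606 10.9124] op 0.09
grasp [-0.0752  0.001   0.2583] r 0.2429506132494212 lid 0.7484093648122636 from x 0.7355189924038167
Fcase [-5.2924  2.3078 10.9124] radial 11.288724304338196 opening 4.433492136855325
```

Resistance is rising, 0 to 4.4 N at the handle, while the position holds. That is about 8 to 9 N at the rod. One more small step, then I'll look.

```bash
python3 -m jog '[{"grip":1,"xyz":[-0.0004,0,0.0004],"dr":[0,0,0]},{"grip":1,"xyz":[-0.0008,0,0.0008],"dr":[0,0,0]},{"grip":1,"xyz":[-0.0008,0,0.0008],"dr":[0,0,0]},{"grip":1,"xyz":[-0.0008,0,0.0008],"dr":[0,0,0]},{"grip":1,"xyz":[-0.0008,0,0.0008],"dr":[0,0,0]}]'|tail -2;python3 -c "
from h import *
st();lid();ft()
im=snap('side','side19')
cv2.imwrite('pics/side19z.png',cv2.resize(im[185:245,275:335,::-1],None,fx=9,fy=9,interpolation=cv2.INTER_CUBIC))"
```

```text
contact_force: [-3.2, 1.3, 12.0]
opening: 0.094
t 19.6 w [ 0.4981 -0.0096  0.2395] case [-0.0752  0.001   0.2395] roterr [ 0.0013  0.0117 -0.0005] F [-3.1532  1.2564 12.034 ] op 0.094
grasp [-0.0754  0.001   0.2582] r 0.24298317055681956 lid 0.7476681284176149 from x 0.7346149150751539
Fcase [-3.3036  0.7794 12.034 ] radial 10.587174183243683 opening 6.606333702901419
```

View pics/side19z.png

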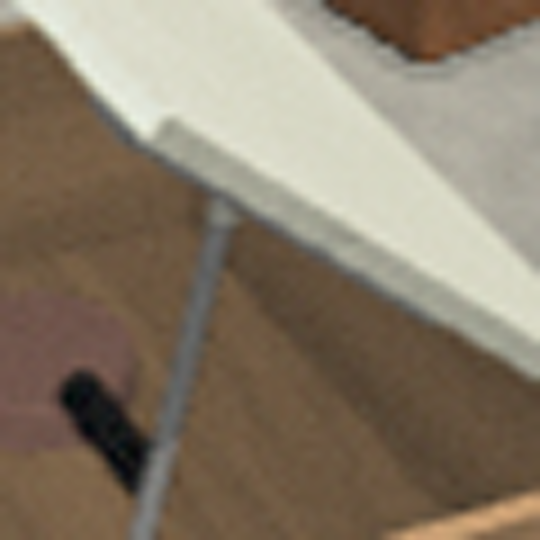

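The lid holds at about 6.6 N on the handle, or 11 to 12 N at the rod, with no further motion. I'll ease off the push, release gently and withdraw upward.

```bash
python3 -m jog '[{"grip":1,"xyz":[0.001,0,-0.001],"dr":[0,0,0]},{"grip":1,"xyz":[0.002,0,-0.002],"dr":[0,0,0]},{"grip":1,"xyz":[0.002,0,-0.002],"dr":[0,0,0]},{"grip":0.9,"xyz":[0.002,0,-0.002],"dr":[0,0,0]},{"grip":0.8,"xyz":[0.002,0,-0.002],"dr":[0,0,0]},{"grip":0.7,"xyz":[0.002,0,-0.002],"dr":[0,0,0]},{"grip":0.7,"xyz":[0.002,0,-0.002],"dr":[0,0,0]},{"grip":0.7,"xyz":[0.002,0,-0.002],"dr":[0,0,0]}]';python3 -c "
from h import *
st();ft()"
python3 -m jog '[{"grip":0.7,"xyz":[0,0,-0.01],"dr":[0,0,0]},{"grip":0.7,"xyz":[0,0,-0.025],"dr":[0,0,0]},{"grip":0.7,"xyz":[0,0,-0.05],"dr":[0,0,0]},{"grip":0.7,"xyz":[0,0,-0.08],"dr":[0,0,0]},{"grip":0.7,"xyz":[-0.01,0,-0.11],"dr":[0,0,0]},{"grip":0.7,"xyz":[-0.03,-0.02,-0.13],"dr":[0,0,0]},{"grip":0.7,"xyz":[-0.05,-0.06,-0.13],"dr":[0,0,0]},{"grip":0.7,"xyz":[-0.06,-0.1,-0.13],"dr":[0,0,0]},{"grip":0.7,"xyz":[-0.06,-0.14,-0.13],"dr":[0,0,0]},{"grip":0.7,"xyz":[-0.06,-0.18,-0.13],"dr":[0,0,0]},{"grip":0.7,"xyz":[-0.06,-0.2,-0.13],"dr":[0,0,0]},{"grip":0.7,"xyz":[-0.06,-0.2,-0.13],"dr":[0,0,0]}]';python3 -c "
from h import *
st()
im=snap('side','side20');t=snap('top','top20')
cv2.imwrite('pics/side20z.png',cv2.resize(im[150:265,270:360,::-1],None,fx=5,fy=5,interpolation=cv2.INTER_CUBIC))"
```

```text
time: 20.32
eef_pos: [0.4982, -0.0101, 0.2372]
tcp_rot: [0.997, -0.073, 0.003, 0.0]
contact_force: [-0.2, -0.6, -0.9]
opening: 0.297
t 20.32 w [ 0.4982 -0.0101  0.2372] case [-0.075   0.0004  0.2372] roterr [ 0.0002  0.006  -0.0004] F [-0.1777 -0.5614 -0.9172] op 0.297
Fcase [-0.0932 -0.5814 -0.9172] radial -0.5533270163694078 opening -0.7374319056108422
time: 21.32
eef_pos: [0.4671, 0.2001, 0.368]
tcp_rot: [0.997, -0.071, 0.004, -0.001]
contact_force: [0.3, -0.2, 0.2]
opening: 0.3
t 21.32 w [0.4671 0.2001 0.368 ] case [-0.1366  0.2039  0.368 ] roterr [ 0.0016  0.0069 -0.0055] F [ 0.3119 -0.1988  0.2128] op 0.3
```

View pics/side20z.png

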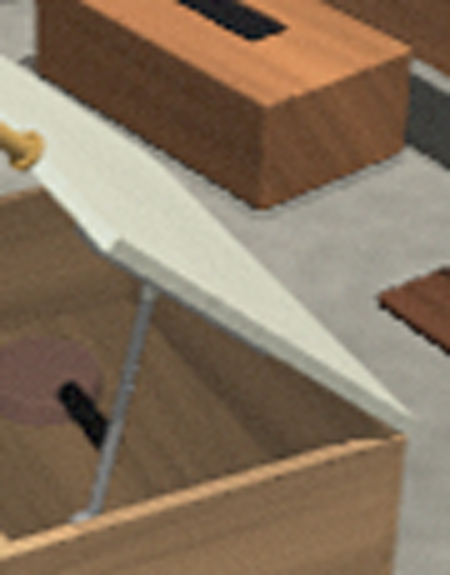

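View pics/side20.png

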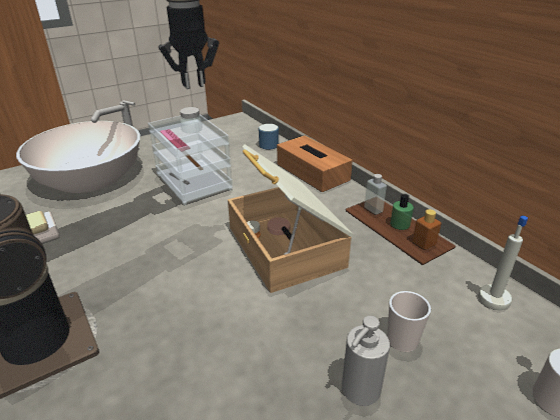

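View pics/top20.png

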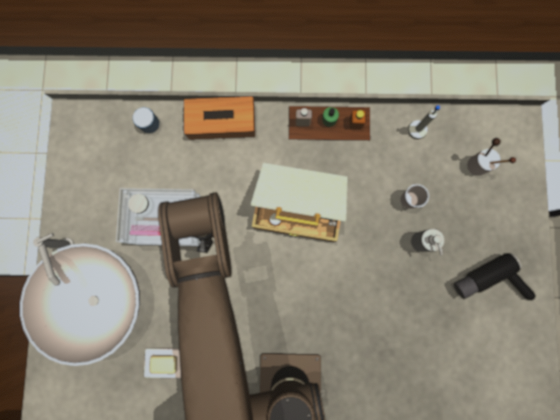

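The lid rests on the rod at the same place: front corner at zoomed (117,238), rod unchanged, and all the other things where they were. I'll hold for a second to confirm, then hand in.

```bash
python3 -m jog '[{"grip":0.7,"xyz":[0,0,0],"dr":[0,0,0]},{"grip":0.7,"xyz":[0,0,0],"dr":[0,0,0]},{"grip":0.7,"xyz":[0,0,0],"dr":[0,0,0]},{"grip":0.7,"xyz":[0,0,0],"dr":[0,0,0]},{"grip":0.7,"xyz":[0,0,0],"dr":[0,0,0]},{"grip":0.7,"xyz":[0,0,0],"dr":[0,0,0]},{"grip":0.7,"xyz":[0,0,0],"dr":[0,0,0]},{"grip":0.7,"xyz":[0,0,0],"dr":[0,0,0]},{"grip":0.7,"xyz":[0,0,0],"dr":[0,0,0]},{"grip":0.7,"xyz":[0,0,0],"dr":[0,0,0]},{"grip":0.7,"xyz":[0,0,0],"dr":[0,0,0]},{"grip":0.7,"xyz":[0,0,0],"dr":[0,0,0]}]';python3 -c "
from h import *
im=snap('side','side21');a=cv2.imread('pics/side20.png')[:,:,::-1].astype(int)
print(np.abs(im.astype(int)-a)[140:290,220:360].max(),np.abs(im.astype(int)-a)[140:290,220:360].mean())
b=cv2.imread('pics/side18.png')[:,:,::-1].astype(int);print(np.abs(im.astype(int)-b)[195:290,270:360].mean())
print(ctrl.sign_off())"
```

```text
time: 22.42
eef_pos: [0.4673, 0.1967, 0.3676]
tcp_rot: [0.997, -0.073, 0.004, 0.0]
contact_force: [0.4, -0.0, 0.8]
opening: 0.298
27 2.2184920634920635
4.677231968810916
the job is handed in; nothing more can be done
None
```

The vanity case is propped open and handed in after about 22.5 s. I lifted the lid to about 1.43 rad, where it stood by itself, then swung the rod up by its peg to about 0.98 rad. I took the handle again and eased the lid down until the tip reached the hole.

**Seat:** The lid stopped at about 0.74 to 0.75 rad with the rod at about 1.34. Bearing down raised the push at the handle from about 0 to 6.6 N with almost no movement. That is about 11 to 12 N at the rod, worked out from the handle push.

**After release:** Side pictures a second apart, with the gripper clear, showed no visible change in the lid or rod. The things in the case and on the vanity looked untouched.

**What disagreed:**
- **Hole position:** I first measured the hole at about 150 mm from the hinge. The seated angles suggest about 155 mm, a gap that hole play plus calibration error can explain.
- **Tip not seen:** The lid hides the tip, so I judged the seating from the stop, the force and the angles.
- **Handle grip:** While lowering, the measured handle radius was about 3 mm over nominal, with about 10 N along the lid. That force does not load the rod.

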